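Lay out the mounting station

ROBOT

A 6-joint arm with a two-finger parallel gripper is mounted at the origin on the work surface; the furniture and walls round the work are solid. World frame = base frame: x ahead of the robot, y to its left, z up, the work surface at z = 0. Lengths are in m, angles in rad, forces in N, time in s.
With the tool pointing down it reaches from about 0.375 to 0.925 m from the base axis. Payload 5.7 kg.
Tool frame: the origin (TCP) lies on the centre line of the jaws, within the pads' length; the fingertips stand 22 mm ahead of it and the grasp point (between the pads) lies 3 mm ahead of it (robot.finger_overhang is the distance from the TCP to the fingertips, in m); z points along the fingers, y is the direction in which the jaws open and shut (so a half turn about z gives the same grasp; the last joint's range is limited). The gripper opens to 85 mm and grips with 20 to 120 N. Pads are 22 mm wide; open, the fingers measure 114 mm over their backs; the gripper's body (76 mm by 85 mm) begins 54 mm behind the grasp point. The pads swing forward as they close: fully open they stand 13 mm farther back than shut.
Start: joints at [1.055, 0.359, 1.51, -0, 1.272, -0.115], TCP at [0.234, 0.552, 0.253] pointing down, gripper open.
Joint ranges: [-2.97, 2.97], [-1.01, 2.36], [0.21, 2.38], [-0.96, 4.11], [0.2, 2.71], [-2.98, 2.98]. Speed limits (rad/s): [2.39, 2.39, 3.14, 3.14, 3.14, 3.14].

INTERFACE

Orientations are given as a 3x3 rotation matrix whose columns are the frame's x, y, z axes.
In Python, from rig import read_state, viewer, robot, cut_out, tip_of gives the robot as it stands.
- The arm moves only by the tool servo_tool, never from a script. Its argument "motion" is a list of rows, each a list of 7 numbers: the shift along the tool's x, y, z in mm, then the turn, a rotation vector about the tool's x, y, z in degrees, then the closure, from 0 (fully open) to 1 (shut). A call has 1 to 5 rows; each row shifts and turns the pose as measured when the row begins, along the tool's axes as they then stand; what a row does not reach is not made up. A row lasts 1/12 s, in which the tool goes at most 41.7 mm and 7.16 degrees, less where a joint would pass 70% of its speed; a pose out of reach is approached as far as the arm can. A call is refused whole if a number of a shift passes 41.7 or a number of a turn 7.16, either way. A call with a gripper value outside its range is refused whole. The fingers move at their own pace and stop on an object; the grip force is fixed at half the most. Time passes only in rows, so rows that do not move let the fingers close. It gives the time, the measured TCP pose, the force and the opening at its end, in the units of the state.
- read_state(): the state, without advancing time (a new reading comes with each control period).
- viewer.camera(name): name is "scene" or "top" or "wrist"; returns a dict with "frame" (420x560x3 uint8, red, green, blue), "fx", "fy", "cx", "cy" (pixels), "camera_from_world" (4x4, takes a point from world to camera coordinates). Camera axes: x right, y down, z forward; pixel columns grow to the right and rows downward; lengths in m; the calibration is good to about 2 mm. A picture is of the moment at which its call begins. There is no depth.
- robot.sign_off(): hands the job in, once; it reports no verdict.
Trained networks look in a picture, given as the dict that the camera call returned (one of the last four; its "shot" number tells which), for a name from the list of things; names that differ only in an ending like _2 or _b are one class to them, and where a whole thing is asked for, a point or a joint stands for the part that bears it (a point fixed in the world has none). Each returns a list of dicts, best first, with "confidence" (0 to 1); they miss things now and then, are a little off and sometimes report something else, mostly with a low value. They report only what shows in the picture. A call takes as long as a camera call. They do not tell look-alikes from the thing itself.
- cut_out(query, picture): "pixels" (420x560 bool, what is visible of it) and "pixel" ([column, row] in pixels, amid what is visible of it).
- tip_of(query, picture): "pixel" ([column, row] in pixels: a listed point, or the origin of a listed thing).
The state is a dict: "time": time; "joints": joint angles; "dq": joint speeds; "joint_torque": joint torques, N m; "position": TCP position; "eef_rot": TCP orientation; "ft_force": force on the tool from outside, world axes, zero at the start; "wrist_torque": the same for the moment, N m; "opening": opening from 0.0 (shut) to 1.0 (fully open).
Only numpy, scipy, OpenCV 4.12 (cv2) and the standard library are available. Lean on these libraries where they do the work, as an engineer would, in place of code of your own. Each camera call takes 0.05 s, during which the arm holds its last target.

TASK

Lay out the mounting station for the next shift: put the cork block flat on the aluminium plate, centred between the two stop bars and square with them, stand the round tin on the middle of the block, and stand the glue stick upright in the round holder behind the plate. Of the two dishes, put the blue spring clip in the middle of the one beside the stapler and the correction reel in the middle of the other, beside the tape dispenser, each lying the same way up as it lies now.

Things in the scene. Friction and masses are not known exactly. Their poses are not given: they have to be found in the camera images.
- cork_block: Loose light-brown cork sanding block, 60 (x) x 100 (y) x 34 mm high, about 45 g, lying flat. Origin: centre of its underside; z up.
- tin: Loose round metal tin with a press lid, 60 mm across (58 mm below the lid, which is the top 12 mm), 32 mm high, about 60 g, standing upright. Origin: centre of its underside; z up.
- glue_stick: Loose white and blue glue stick standing upright on the table, 31 mm across at the upper half, 29 mm at the lower, 96 mm tall, about 28 g. Origin: centre of its underside; z up.
- clip: Loose small blue spring clip lying on its side, rigid for this job, 21 (x) x 44 (y) x 24 mm high, about 11 g. Take it across x. Origin: centre of its underside; z up.
- reel: Loose small white correction-tape reel lying flat, 15 mm high, about 26 g: a round case 43 mm across, centred 7 mm along +y of the origin, with a small mouth pointing to -y; 58 mm long over all (y). Take it across x at the case. Origin: centre of the underside of the whole outline; z up.
- plate: Fixed aluminium plate on the table, 70 (x) x 150 (y) x 10 mm thick, with a steel stop bar across each end of its length (at y = +62 to +73 and -62 to -73 mm, tops 22 mm above the table); between the bars 124 mm are free. Origin: centre of the underside, on the table, so the bearing face is at z = +10 mm.
- holder: Fixed round grey cup behind the plate (on its +x side), open at the top: 56 mm across outside, 48 mm inside, rim 34 mm above the table, inner floor 4 mm above the table, thin foot flange 74 mm across. Origin: centre of the underside, on the table.
- dish_a: One of two alike fixed square shallow grey dishes, one to the left and one to the right of the plate: 118 x 118 mm outside, 110 x 110 mm inside, walls 14 mm high, inner floor 4 mm above the table. Origin: centre of the underside, on the table. Either one may be beside the stapler.
- dish_b: The other square dish, alike in all sizes. Origin: centre of the underside, on the table.
- stapler: Fixed dark grey desk stapler on the table, 36 (x) x 150 (y) x 58 mm high, standing beside the outer side of one of the two dishes, its centre about 130 mm from that dish's centre and over 400 mm from the other's. A black tape dispenser (not listed, fixed, 58 x 156 x 73 mm high) stands in the same way beside the other dish. Origin: centre of its underside.
Mind the look-alikes: they are no part of the job. Of the things like the reel, leave any that is purple; of the rest the smaller one is meant. There is more than one size of the clip; the job needs the smaller.

How it is judged:
By the outcome, as a careful person would: the job done as asked, in the order asked, and still so for the second after the job is handed in, with the robot touching nothing.
It also fails if it takes over 122 s, if anything falls off the work surface, if the arm or the gripper's body presses on something with over 40 N, if the wrist force passes 120 N, or if a joint passes its speed limit or range.

## Working session

There is one attempt and no reset: what is moved stays moved. The work goes in short steps, Python scripts to look and compute and a tool call to move; the robot and the scene stay as the last step left them, time stands still between calls to the robot, and variables do not carry over. Pictures are saved under pics/ and viewed, and the job is handed in when it is done.

Besides the shell and the picture viewer there is one more tool, called after "Request:" as name(argument=value, ...), one argument or row to a line, values as JSON. servo_tool: Moves the arm, as the interface text tells. Its arguments: {"type":"object","properties":{"motion":{"type":"array","items":{"type":"array","items":{"type":"number"}}}},"required":["motion"]}

```bash
ls; mkdir -p pics; cat > h.py <<'E'
import numpy as np, cv2
from rig import read_state, viewer, robot, cut_out, tip_of
def save(p,n): cv2.imwrite('pics/'+n+'.png',cv2.cvtColor(p['frame'],cv2.COLOR_RGB2BGR))
def w2p(p,X):
    X=np.atleast_2d(X);T=p['camera_from_world'];c=X@T[:3,:3].T+T[:3,3]
    return np.c_[p['fx']*c[:,0]/c[:,2]+p['cx'],p['fy']*c[:,1]/c[:,2]+p['cy']]
def p2w(p,uv,z):
    uv=np.atleast_2d(np.array(uv,float));T=p['camera_from_world'];R=T[:3,:3];o=-R.T@T[:3,3]
    d=np.c_[(uv[:,0]-p['cx'])/p['fx'],(uv[:,1]-p['cy'])/p['fy'],np.ones(len(uv))]@R
    return o+d*((z-o[2])/d[:,2])[:,None]
E
python3 - <<'E'
from h import *
for n in ['scene','top','wrist']:
    p=viewer.camera(n);save(p,n+'0');T=p['camera_from_world'];print(n,-T[:3,:3].T@T[:3,3],T[2,:3],p['fx'])
s=read_state();print(s['time'],s['position'],s['eef_rot'],s['opening'])
E
```

```text
pics
scene [-0.18988444 -0.4650712   0.80363302] [ 0.60517631  0.43736611 -0.66518608] 435.3314212281245
top [0.31345458 0.0479885  1.07990825] [ 0.20339365 -0.0137879  -0.97899996] 443.26219602221727
wrist [0.16654835 0.5800751  0.37265675] [ 0.26421783 -0.11388858 -0.95771516] 352.30749583583315
0.15 [0.23383972 0.55200308 0.25261876] [[-9.20743427e-01  3.90167880e-01 -7.53048759e-04]
 [ 3.90168563e-01  9.20742525e-01 -1.30229629e-03]
 [ 1.85249832e-04 -1.49289670e-03 -9.99998868e-01]] 1.0017569179457075
```

View pics/top0.png

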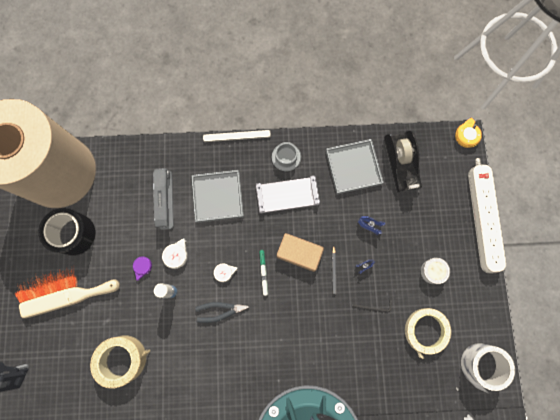

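View pics/scene0.png

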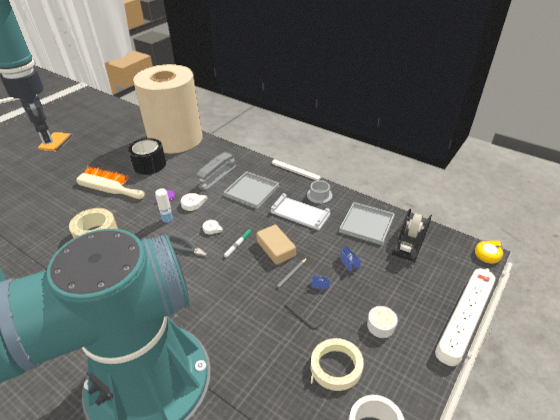

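View pics/wrist0.png

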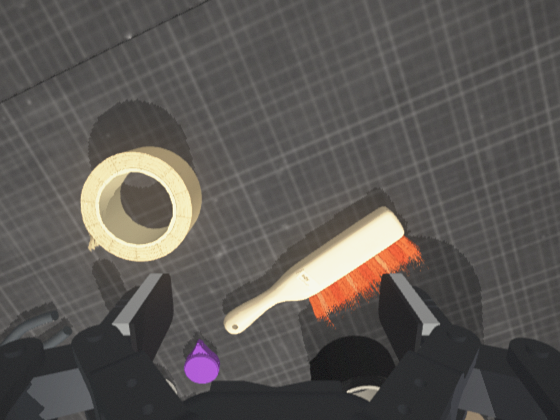

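```bash
cat > m.py <<'E'
from h import *
H=dict(cork_block=.034,tin=.032,glue_stick=.096,clip=.024,reel=.015,plate=.01,holder=.034,dish_a=.014,stapler=.058)
P={n:viewer.camera(n) for n in ['top','scene']}
for n,h in H.items():
    for c,p in P.items():
        for d in tip_of(n,p)[:4]:
            if d['confidence']<.3: continue
            print(n,c,'tip',np.round(d['confidence'],2),np.round(d['pixel'],1),np.round(p2w(p,d['pixel'],0)[0]*1000))
    p=P['top']
    for d in cut_out(n,p)[:4]:
        if d['confidence']<.3: continue
        m=d['pixels'].astype(np.uint8);cs=max(cv2.findContours(m,0,2)[0],key=cv2.contourArea)
        W=p2w(p,cs[:,0,:],h)[:,:2]*1000
        r=cv2.minAreaRect(W.astype(np.float32))
        print(n,'cut',round(float(d['confidence']),2),np.round(d['pixel']),'rect',np.round(r[0]),np.round(r[1]),round(r[2],1))
E
python3 m.py
```

```text
cork_block top tip 0.74 [296.3 252.9] [427.   3.   0.]
cork_block scene tip 0.67 [280.2 244.3] [446.  -5.   0.]
cork_block scene tip 0.59 [318.2 193. ] [681.  23.   0.]
cork_block cut 0.67 [300. 251.] rect [424.  -3.] [101.  61.] 65.9
cork_block cut 0.59 [289. 195.] rect [566.  19.] [ 72. 146.] 5.1
tin top tip 0.75 [431.3 267.3] [ 377. -323.    0.]
tin scene tip 0.83 [379.7 327.2] [ 364. -323.    0.]
tin cut 0.66 [437. 270.] rect [ 366. -319.] [64. 56.] 87.3
glue_stick top tip 0.61 [169.4 288.7] [356. 311.   0.]
glue_stick scene tip 0.91 [166.4 219.9] [346. 307.   0.]
clip top tip 0.58 [371.1 225.4] [ 486. -186.    0.]
clip top tip 0.43 [362.7 264.7] [ 391. -157.    0.]
clip scene tip 0.68 [318.2 196. ] [669.  16.   0.]
clip scene tip 0.67 [320.2 284.8] [ 391. -159.    0.]
clip scene tip 0.66 [346.4 263.5] [ 484. -177.    0.]
clip scene tip 0.57 [167.6 217.8] [354. 310.   0.]
clip cut 0.69 [370. 225.] rect [ 484. -177.] [60. 32.] 64.0
clip cut 0.65 [364. 266.] rect [ 390. -163.] [14. 23.] 23.3
clip cut 0.42 [163. 291.] rect [350. 316.] [53. 31.] 79.4
reel top tip 0.78 [141.1 270.9] [
[... 616 characters left out ...]
 rect [571.  19.] [ 75. 153.] 7.1
holder top tip 0.91 [288.5 156.9] [673.   9.   0.]
holder scene tip 0.73 [317.7 194.8] [673.  20.   0.]
holder cut 0.57 [286. 156.] rect [662.  17.] [69. 72.] 87.5
holder cut 0.44 [162. 199.] rect [569. 321.] [152.  47.] 4.8
dish_a top tip 0.95 [216.4 191.4] [591. 194.   0.]
dish_a top tip 0.9 [351.2 167.6] [ 637. -148.    0.]
dish_a scene tip 0.95 [255.  190.9] [584. 183.   0.]
dish_a scene tip 0.76 [368.3 223.5] [ 645. -156.    0.]
dish_a cut 0.59 [218. 190.] rect [577. 192.] [121. 119.] 3.8
stapler top tip 0.95 [164.4 198.6] [578. 324.   0.]
stapler scene tip 0.63 [218.6 175.8] [580. 322.   0.]
stapler cut 0.72 [162. 199.] rect [564. 314.] [148.  45.] 2.6
```

```bash
cat > plan.py <<'E'
import sys
from h import *
from scipy.spatial.transform import Rotation as Ro
# plan.py x y z yaw(deg of tool y) mm ; prints rows
def Rt(yaw):
    a=np.radians(yaw);y=np.array([np.cos(a),np.sin(a),0]);z=np.array([0,0,-1.]);return np.c_[np.cross(y,z),y,z]
x,y,z,yaw=map(float,sys.argv[1:5]); n=int(sys.argv[5]) if len(sys.argv)>5 else 0
s=read_state();p=np.array(s['position'])*1000;R=np.array(s['eef_rot'])
T=np.array([x,y,z]);Rg=Rt(yaw)
rv=Ro.from_matrix(R.T@Rg).as_rotvec(degrees=True)
d=R.T@(T-p)
n=max(n,int(np.ceil(max(np.linalg.norm(d)/40,np.linalg.norm(rv)/7))),1)
print('t',round(s['time'],2),'pos',np.round(p,1),'yaw',round(np.degrees(np.arctan2(R[1,1],R[0,1])),1),'op',round(s['opening'],3),'F',np.round(s['ft_force'],1),'n',n)
st=(T-p)/n;Rk=R.copy()
for i in range(n):
    print(np.round(Rk.T@st,1).tolist(),np.round(rv/n,2).tolist()); Rk=Rk@Ro.from_rotvec(rv/n,degrees=True).as_matrix()
E
python3 - <<'E'
from h import *
print([a for a in dir(robot) if a[0]!='_'],robot.finger_overhang)
E
python3 plan.py 480 0 300 -24
```

```text
['MotionError', 'finger_overhang', 'sign_off'] 0.022
t 1.6 pos [234.1 552.4 253.3] yaw 67.0 op 1.0 F [-0.5  0.1 -0.2] n 16
[-27.6, -25.8, -2.9] [-0.0, 0.0, 5.69]
[-30.0, -22.9, -2.9] [-0.0, 0.0, 5.69]
[-32.2, -19.8, -2.9] [-0.0, 0.0, 5.69]
[-34.0, -16.5, -2.9] [-0.0, 0.0, 5.69]
[-35.5, -13.1, -2.9] [-0.0, 0.0, 5.69]
[-36.6, -9.5, -2.9] [-0.0, 0.0, 5.69]
[-37.3, -5.8, -2.9] [-0.0, 0.0, 5.69]
[-37.7, -2.1, -2.9] [-0.0, 0.0, 5.69]
[-37.8, 1.6, -2.9] [-0.0, 0.0, 5.69]
[-37.4, 5.4, -2.9] [-0.0, 0.0, 5.69]
[-36.7, 9.1, -2.9] [-0.0, 0.0, 5.69]
[-35.6, 12.6, -2.9] [-0.0, 0.0, 5.69]
[-34.2, 16.1, -2.9] [-0.0, 0.0, 5.69]
[-32.4, 19.4, -2.9] [-0.0, 0.0, 5.69]
[-30.3, 22.5, -2.9] [-0.0, 0.0, 5.69]
[-27.9, 25.4, -2.9] [-0.0, 0.0, 5.69]
```

Request:
servo_tool(
  motion=[
    [-28,-26,-3,0,0,5.7,0],
    [-30,-23,-3,0,0,5.7,0],
    [-32,-20,-3,0,0,5.7,0],
    [-34,-16.5,-3,0,0,5.7,0],
    [-35.5,-13,-3,0,0,5.7,0],
  ],
)

```text
time: 2.02
position: [0.3103, 0.3807, 0.2673]
eef_rot: [[-0.616, 0.788, 0.0], [0.788, 0.616, 0.005], [0.004, 0.003, -1.0]]
ft_force: [1.4, -0.4, 0.2]
opening: 0.999
```

Request:
servo_tool(
  motion=[
    [-36.6,-9.5,-3,0,0,5.7,0],
    [-37.3,-5.8,-3,0,0,5.7,0],
    [-37.7,-2,-3,0,0,5.7,0],
    [-37.8,1.6,-3,0,0,5.7,0],
    [-37.4,5.4,-3,0,0,5.7,0],
  ],
)

```text
time: 2.43
position: [0.3856, 0.1984, 0.2831]
eef_rot: [[-0.142, 0.99, 0.004], [0.99, 0.142, 0.006], [0.006, 0.004, -1.0]]
ft_force: [1.1, -0.4, -0.3]
opening: 1.0
```

```bash
python3 plan.py 480 0 300 -24
```

```text
t 2.43 pos [385.6 198.4 283.1] yaw 8.2 op 1.0 F [ 1.1 -0.4 -0.3] n 6
[-35.0, 10.9, -3.0] [0.03, -0.06, 5.36]
[-33.8, 14.1, -2.9] [0.03, -0.06, 5.36]
[-32.3, 17.2, -2.9] [0.03, -0.06, 5.36]
[-30.6, 20.1, -2.9] [0.03, -0.06, 5.36]
[-28.6, 22.9, -2.8] [0.03, -0.06, 5.36]
[-26.3, 25.5, -2.8] [0.03, -0.06, 5.36]
```

Tracking is good. Continue.

Request:
servo_tool(
  motion=[
    [-35,11,-3,0,0,5.4,0],
    [-33.8,14,-3,0,0,5.4,0],
    [-32.3,17,-3,0,0,5.4,0],
    [-30.6,20,-3,0,0,5.4,0],
    [-28.6,23,-3,0,0,5.4,0],
  ],
)

```text
time: 2.85
position: [0.4638, 0.0227, 0.2998]
eef_rot: [[0.346, 0.938, 0.008], [0.938, -0.346, 0.007], [0.009, 0.005, -1.0]]
ft_force: [0.8, 0.6, -0.7]
opening: 1.001
```

Request:
servo_tool(
  motion=[
    [-26,25.5,-3,0,0,5.4,0],
    [-8,8,0,0,0,1,0],
  ],
)

```text
time: 3.02
position: [0.4855, -0.0278, 0.3041]
eef_rot: [[0.46, 0.888, 0.012], [0.888, -0.46, 0.004], [0.009, 0.009, -1.0]]
ft_force: [1.0, -0.2, -0.3]
opening: 1.005
```

```bash
cat > shot.py <<'E'
import sys
from h import *
p=viewer.camera('wrist');save(p,sys.argv[1])
import pickle;pickle.dump(p,open('last.pkl','wb'))
s=read_state();print(np.round(s['position'],4),np.round(s['ft_force'],1),s['time'])
H=dict(cork_block=.034,tin=.032,glue_stick=.096,clip=.024,reel=.015,plate=.01,holder=.034,dish_a=.014)
for n in sys.argv[2:]:
    h=H[n]
    for d in cut_out(n,p)[:3]:
        if d['confidence']<.3: continue
        m=d['pixels'].astype(np.uint8);cs=max(cv2.findContours(m,0,2)[0],key=cv2.contourArea)
        W=p2w(p,cs[:,0,:],h)[:,:2]*1000
        r=cv2.minAreaRect(W.astype(np.float32))
        print(n,'cut',round(float(d['confidence']),2),np.round(d['pixel']),'rect',np.round(r[0],1),np.round(r[1],1),round(r[2],1))
    for d in tip_of(n,p)[:3]:
        if d['confidence']<.3: continue
        print(n,'tip',round(float(d['confidence']),2),np.round(d['pixel']),np.round(p2w(p,d['pixel'],0)[0]*1000,1))
E
python3 shot.py w1 cork_block plate holder
```

```text
[ 0.4853 -0.028   0.3038] [ 1.4 -1.5 -0.4] 3.0667
cork_block tip 0.63 [220. 175.] [426.7  -1.2   0. ]
plate cut 0.83 [323. 103.] rect [574.6  16.7] [ 74.  151.9] 6.1
plate tip 0.58 [326. 103.] [576.7  14.7   0. ]
holder cut 0.72 [295. 376.] rect [ 383.8 -279. ] [20.7 47.6] 78.5
holder cut 0.6 [407.  58.] rect [663.4  16.4] [67.7 70.8] 49.7
holder tip 0.7 [406.  65.] [674.1  10.2   0. ]
```

View pics/w1.png

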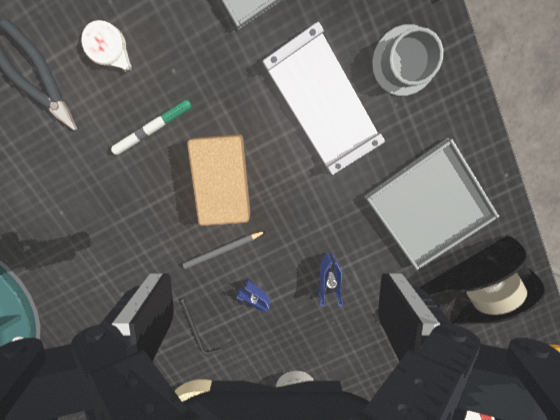

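```bash
cat > blk.py <<'E'
from h import *
import pickle;p=pickle.load(open('last.pkl','rb'))
hsv=cv2.cvtColor(p['frame'],cv2.COLOR_RGB2HSV)
m=cv2.inRange(hsv,(8,60,110),(25,180,255))
m=cv2.morphologyEx(m,cv2.MORPH_OPEN,np.ones((5,5)))
c=max(cv2.findContours(m,0,2)[0],key=cv2.contourArea)
print('bbox',cv2.boundingRect(c),cv2.approxPolyDP(c,6,True)[:,0].tolist())
for z in (.034,.017):
    r=cv2.minAreaRect((p2w(p,c[:,0],z)[:,:2]*1000).astype(np.float32));print('block',z,np.round(r[0],1),np.round(r[1],1),round(r[2],1))
cv2.imwrite('pics/crop1.png',cv2.resize(cv2.cvtColor(p['frame'],cv2.COLOR_RGB2BGR)[10:235,180:450],None,fx=2.6,fy=2.6,interpolation=cv2.INTER_CUBIC))
E
python3 blk.py
```

```text
bbox (188, 135, 62, 91) [[241, 135], [188, 140], [200, 225], [248, 221]]
block 0.034 [429.9  -4.5] [100.8  61.9] 66.8
block 0.017 [426.1  -6.3] [105.2  64.5] 66.8
```

View pics/crop1.png

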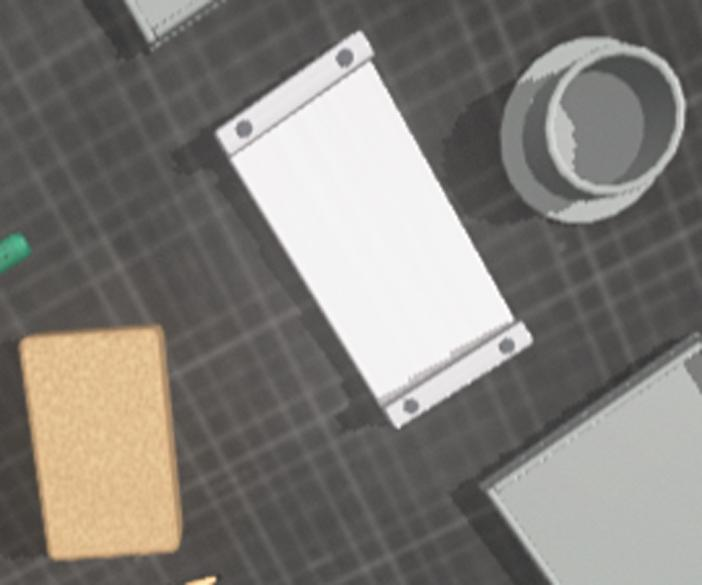

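```bash
python3 - <<'E'
from h import *
import pickle;p=pickle.load(open('last.pkl','rb'))
b=np.array([[244,128],[345,58],[507,345],[411,405]])/2.6+[180,10]
W=p2w(p,b,.023)[:,:2]*1000;print(np.round(W,1),W.mean(0))
v=(W[0]+W[1]-W[2]-W[3])/2;print(np.hypot(*v),np.degrees(np.arctan2(-v[0],v[1])))
E
python3 plan.py 430 -4.5 120 -23.2
```

```text
[[543.5  81.4]
 [591.1  85.8]
 [604.5 -47.9]
 [556.8 -52.4]] [573.9608429   16.69431077]
134.4316034066608 5.719729456657094
t 3.37 pos [482.  -21.9 302.9] yaw -26.8 op 0.998 F [0.7 0.5 0.2] n 5
[-2.0, -11.0, 36.5] [0.04, -0.11, -0.73]
[-1.7, -11.0, 36.5] [0.04, -0.11, -0.73]
[-1.5, -11.0, 36.6] [0.04, -0.11, -0.73]
[-1.3, -11.0, 36.6] [0.04, -0.11, -0.73]
[-1.1, -10.9, 36.6] [0.04, -0.11, -0.73]
```

Request:
servo_tool(
  motion=[
    [-2,-11,36.5,0,0,-0.7,0],
    [-1.7,-11,36.5,0,0,-0.7,0],
    [-1.5,-11,36.5,0,0,-0.7,0],
    [-1.3,-11,36.5,0,0,-0.7,0],
    [-1,-11,36.5,0,0,-0.7,0],
  ],
)

```text
time: 3.78
position: [0.4398, 0.0005, 0.1241]
eef_rot: [[0.382, 0.923, 0.035], [0.924, -0.383, 0.003], [0.017, 0.031, -0.999]]
ft_force: [0.9, 0.5, -0.3]
opening: 1.003
```

```bash
python3 shot.py w2; python3 blk.py; python3 plan.py 430 -4.5 30 -23.2
```

```text
[0.4324 0.002  0.118 ] [-4.8  0.2 -4.8] 3.8333
bbox (208, 161, 97, 151) [[215, 162], [208, 169], [214, 308], [296, 310], [303, 168], [295, 161]]
block 0.034 [428.8  -2.6] [101.2  58.6] 66.8
block 0.017 [426.   -8.3] [109.3  63.3] 66.8
t 3.83 pos [432.4   2.  118. ] yaw -22.5 op 0.999 F [-4.8  0.2 -4.8] n 3
[-2.7, -0.4, 29.3] [0.33, -0.26, 0.25]
[-2.6, -0.2, 29.3] [0.33, -0.26, 0.25]
[-2.4, -0.1, 29.3] [0.33, -0.26, 0.25]
```

View pics/w2.png

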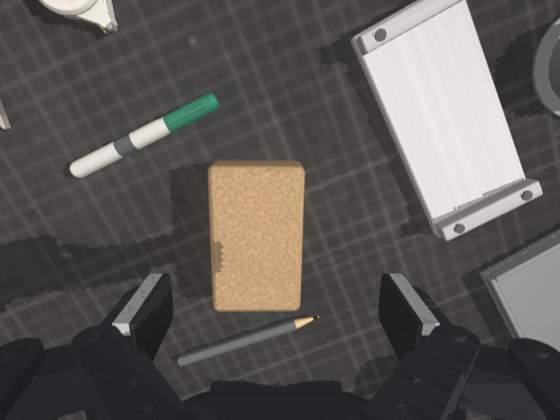

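Request:
servo_tool(
  motion=[
    [-2.5,-1,29,0.3,-0.3,0,0],
    [-2,-1,29,0.3,-0.3,0,0],
    [-1.5,0,26,0.3,-0.3,0,0],
  ],
)

```text
time: 4.08
position: [0.4293, 0.0007, 0.0347]
eef_rot: [[0.376, 0.927, 0.003], [0.927, -0.376, -0.003], [-0.002, 0.004, -1.0]]
ft_force: [0.8, 0.2, -0.3]
opening: 1.0
```

```bash
python3 plan.py 429 -3 29 -23.2
```

```text
t 4.08 pos [429.3   0.7  34.7] yaw -22.1 op 1.0 F [ 0.8  0.2 -0.3] n 1
[-3.6, 1.1, 5.7] [0.24, 0.09, 1.13]
```

Request:
servo_tool(
  motion=[
    [-3.5,1,3,0.2,0,1.1,0],
    [0,0,0,0,0,0,1],
    [0,0,0,0,0,0,1],
    [0,0,0,0,0,0,1],
    [0,0,0,0,0,0,1],
  ],
)

```text
time: 4.5
position: [0.4294, -0.0009, 0.0334]
eef_rot: [[0.391, 0.92, -0.004], [0.92, -0.391, -0.001], [-0.002, -0.003, -1.0]]
ft_force: [0.6, -0.2, -1.2]
opening: 0.685
```

Request:
servo_tool(
  motion=[
    [0,0,0,0,0,0,1],
    [0,0,0,0,0,0,1],
  ],
)

```text
time: 4.67
position: [0.4316, -0.0011, 0.0361]
eef_rot: [[0.391, 0.921, 0.002], [0.921, -0.391, -0.001], [-0.001, 0.002, -1.0]]
ft_force: [-0.6, 0.9, -0.6]
opening: 0.685
```

```bash
python3 plan.py 429 -3 29 -23.2
```

```text
t 4.67 pos [431.6  -1.1  36.1] yaw -23.0 op 0.685 F [-0.6  0.9 -0.6] n 1
[-2.7, -1.6, 7.1] [0.13, 0.04, 0.2]
```

Request:
servo_tool(
  motion=[
    [0,0,-20,0,0,0,1],
    [0,0,-35,0,0,0,1],
    [0,0,-20,0,0,0,1],
  ],
)

```text
time: 4.92
position: [0.4295, -0.0007, 0.112]
eef_rot: [[0.391, 0.92, -0.004], [0.92, -0.391, -0.0], [-0.002, -0.003, -1.0]]
ft_force: [0.6, -0.1, 0.1]
opening: 0.687
```

```bash
python3 plan.py 574 18.5 110 5.7
```

```text
t 4.92 pos [429.5  -0.7 112. ] yaw -23.0 op 0.687 F [ 0.6 -0.1  0.1] n 5
[14.8, 25.1, 0.3] [-0.04, 0.01, -5.74]
[12.3, 26.5, 0.3] [-0.04, 0.01, -5.74]
[9.5, 27.5, 0.3] [-0.04, 0.01, -5.74]
[6.7, 28.4, 0.4] [-0.04, 0.01, -5.74]
[3.9, 28.9, 0.4] [-0.04, 0.01, -5.74]
```

Request:
servo_tool(
  motion=[
    [15,25,0,0,0,-5.7,1],
    [12.3,26.5,0,0,0,-5.7,1],
    [9.5,27.5,0,0,0,-5.7,1],
    [6.7,28.4,0,0,0,-5.7,1],
    [3.9,28.9,0,0,0,-5.7,1],
  ],
)

```text
time: 5.33
position: [0.5735, 0.0198, 0.121]
eef_rot: [[-0.113, 0.994, 0.002], [0.994, 0.113, -0.001], [-0.002, 0.001, -1.0]]
ft_force: [-0.1, -0.0, -0.7]
opening: 0.689
```

Request:
servo_tool(
  motion=[
    [0,0,0,0,0,0,1],
  ],
)

```text
time: 5.42
position: [0.5808, 0.02, 0.1228]
eef_rot: [[-0.118, 0.993, 0.011], [0.993, 0.118, -0.002], [-0.003, 0.011, -1.0]]
ft_force: [2.6, 0.6, -1.3]
opening: 0.691
```

```bash
python3 plan.py 574 18.5 50 5.7;python3 shot.py w3 plate;python3 blk.py
```

```text
t 5.42 pos [580.8  20.  122.8] yaw 6.8 op 0.691 F [ 2.6  0.6 -1.3] n 2
[-0.3, -3.9, 36.4] [0.31, 0.08, 0.55]
[-0.3, -3.7, 36.4] [0.31, 0.08, 0.55]
[0.5777 0.02   0.1224] [-1.1 -0.1 -1.3] 5.4667
plate cut 0.86 [265. 140.] rect [568.6  71.1] [72.9 42.7] 6.8
bbox (192, 173, 168, 216) [[207, 176], [192, 195], [206, 386], [339, 380], [346, 388], [357, 189], [339, 173]]
block 0.034 [587.4 -24.4] [102.9 159.1] 6.8
block 0.017 [588.8 -33.9] [111.3 172.1] 6.8
```

View pics/w3.png

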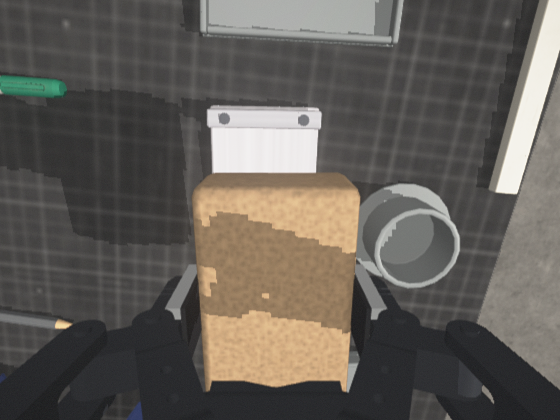

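Request:
servo_tool(
  motion=[
    [0,-3.5,30,0,0,0.5,1],
    [0,-2,25,0,0,0.5,1],
    [0,0,0,0,0,0,1],
  ],
)

```text
time: 5.82
position: [0.5644, 0.019, 0.067]
eef_rot: [[-0.09, 0.996, 0.001], [0.996, 0.09, -0.002], [-0.002, 0.001, -1.0]]
ft_force: [-1.4, 0.6, -0.2]
opening: 0.686
```

```bash
python3 plan.py 574 18.5 47 5.7
```

```text
t 5.82 pos [564.4  19.   67. ] yaw 5.2 op 0.686 F [-1.4  0.6 -0.2] n 1
[-1.3, 9.5, 20.0] [0.07, 0.09, -0.51]
```

Request:
servo_tool(
  motion=[
    [-0.5,5,0,0,0,-0.3,1],
    [0,3,6,0,0,0,1],
    [0,0,0,0,0,0,1],
    [0,0,0,0,0,0,1],
  ],
)

```text
time: 6.15
position: [0.57, 0.0189, 0.0626]
eef_rot: [[-0.094, 0.996, -0.002], [0.996, 0.094, -0.001], [-0.001, -0.002, -1.0]]
ft_force: [-0.2, 0.5, -0.6]
opening: 0.688
```

```bash
python3 plan.py 574 18.5 47 5.7
```

```text
t 6.15 pos [570.   18.9  62.6] yaw 5.4 op 0.688 F [-0.2  0.5 -0.6] n 1
[-0.7, 4.0, 15.6] [-0.11, 0.06, -0.29]
```

Request:
servo_tool(
  motion=[
    [-0.5,3,7,0,0,-0.3,1],
    [0,1,5,0,0,0,1],
    [0,0,0,0,0,0,1],
    [0,0,0,0,0,0,1],
  ],
)

```text
time: 6.48
position: [0.5766, 0.0186, 0.0519]
eef_rot: [[-0.1, 0.995, 0.003], [0.995, 0.1, -0.002], [-0.002, 0.003, -1.0]]
ft_force: [-0.1, 0.3, 0.7]
opening: 0.692
```

```bash
python3 plan.py 574 18.5 47 5.7
```

```text
t 6.48 pos [576.6  18.6  51.9] yaw 5.7 op 0.692 F [-0.1  0.3  0.7] n 1
[0.2, -2.6, 4.8] [0.16, 0.11, 0.04]
```

Request:
servo_tool(
  motion=[
    [0,-2,4,0.1,0.1,0,1],
    [0,0,1,0,0,0,1],
    [0,0,0,0,0,0,1],
  ],
)

```text
time: 6.73
position: [0.5745, 0.0184, 0.0464]
eef_rot: [[-0.1, 0.995, 0.001], [0.995, 0.1, 0.0], [-0.0, 0.001, -1.0]]
ft_force: [-0.8, 0.4, -0.5]
opening: 0.686
```

```bash
python3 plan.py 574 18.5 47 5.7
```

```text
t 6.73 pos [574.5  18.4  46.4] yaw 5.8 op 0.686 F [-0.8  0.4 -0.5] n 1
[0.2, -0.5, -0.6] [0.06, 0.01, 0.05]
```

Request:
servo_tool(
  motion=[
    [0,-0.5,2,0,0,0,1],
    [0,0,0,0,0,0,1],
  ],
)

```text
time: 6.9
position: [0.5737, 0.0184, 0.0441]
eef_rot: [[-0.1, 0.995, 0.001], [0.995, 0.1, 0.0], [0.0, 0.001, -1.0]]
ft_force: [0.9, -0.3, -0.2]
opening: 0.691
```

```bash
python3 plan.py 574 18.5 44 5.7
```

```text
t 6.9 pos [573.7  18.4  44.1] yaw 5.7 op 0.691 F [ 0.9 -0.3 -0.2] n 1
[0.1, 0.3, 0.1] [0.03, -0.0, 0.05]
```

Request:
servo_tool(
  motion=[
    [0,0.3,1.5,0,0,0,1],
    [0,0,0,0,0,0,1],
  ],
)

```text
time: 7.07
position: [0.5739, 0.0184, 0.0425]
eef_rot: [[-0.1, 0.995, 0.0], [0.995, 0.1, 0.0], [0.0, 0.0, -1.0]]
ft_force: [-0.3, 0.3, -1.5]
opening: 0.688
```

```bash
python3 plan.py 574 18.5 44 5.7
```

```text
t 7.07 pos [573.9  18.4  42.5] yaw 5.7 op 0.688 F [-0.3  0.3 -1.5] n 1
[0.1, 0.1, -1.5] [0.02, -0.0, 0.05]
```

Request:
servo_tool(
  motion=[
    [0,0,1.5,0,0,0,1],
    [0,0,0,0,0,0,1],
  ],
)

```text
time: 7.23
position: [0.5742, 0.0184, 0.0415]
eef_rot: [[-0.1, 0.995, 0.001], [0.995, 0.1, 0.0], [-0.0, 0.001, -1.0]]
ft_force: [-0.7, -0.1, -0.3]
opening: 0.687
```

```bash
python3 plan.py 574 18.5 44 5.7
```

```text
t 7.23 pos [574.2  18.4  41.5] yaw 5.7 op 0.687 F [-0.7 -0.1 -0.3] n 1
[0.1, -0.2, -2.5] [0.06, 0.0, 0.05]
```

Request:
servo_tool(
  motion=[
    [0,0,2,0,0,0,1],
    [0,0,0,0,0,0,1],
  ],
)

```text
time: 7.4
position: [0.5746, 0.0184, 0.042]
eef_rot: [[-0.1, 0.995, 0.002], [0.995, 0.1, -0.0], [-0.0, 0.002, -1.0]]
ft_force: [-0.1, 0.1, -0.9]
opening: 0.689
```

```bash
python3 plan.py 574 18.5 44 5.7; python3 shot.py w4; python3 - <<'E'
from h import *
save(viewer.camera('scene'),'s4')
i=cv2.imread('pics/s4.png')[140:280,200:400];cv2.imwrite('pics/s4c.png',cv2.resize(i,None,fx=4,fy=4,interpolation=2))
E
```

```text
t 7.4 pos [574.6  18.4  42. ] yaw 5.8 op 0.689 F [-0.1  0.1 -0.9] n 1
[0.1, -0.5, -2.0] [0.1, 0.02, 0.06]
[0.5748 0.0184 0.042 ] [0.4 0.5 0.3] 7.45
```

View pics/s4c.png

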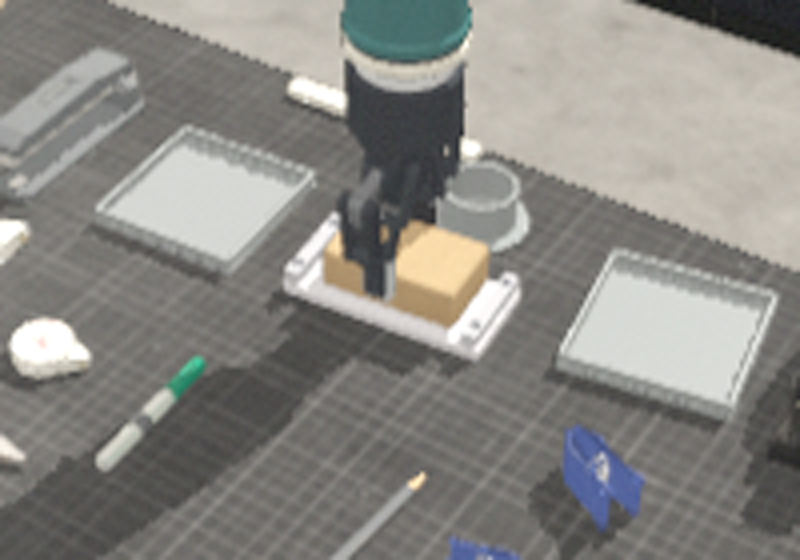

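View pics/w4.png

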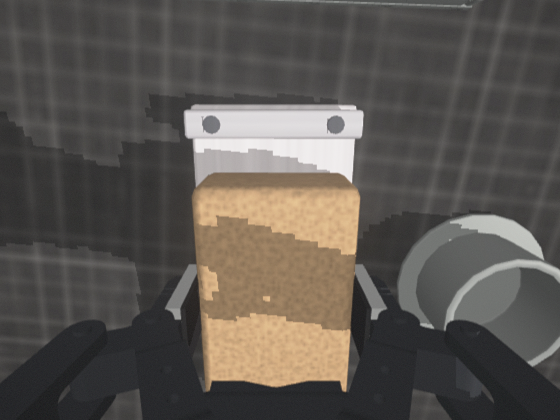

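Request:
servo_tool(
  motion=[
    [0,0,0,0,0,0,0.5],
    [0,0,0,0,0,0,0],
    [0,0,0,0,0,0,0],
    [0,0,-10,0,0,0,0],
    [0,0,-25,0,0,0,0],
  ],
)

```text
time: 7.92
position: [0.5711, 0.0187, 0.0728]
eef_rot: [[-0.1, 0.995, -0.007], [0.995, 0.1, 0.001], [0.001, -0.007, -1.0]]
ft_force: [0.2, -0.1, 0.1]
opening: 0.999
```

Request:
servo_tool(
  motion=[
    [0,0,-40,0,0,0,0],
    [-20,0,-35,0,0,0,0],
    [-35,0,-20,0,0,0,0],
    [-30,0,0,0,0,0,0],
    [0,0,0,0,0,0,0],
  ],
)

```text
time: 8.33
position: [0.582, -0.0676, 0.1785]
eef_rot: [[-0.105, 0.994, -0.002], [0.994, 0.105, -0.002], [-0.001, -0.002, -1.0]]
ft_force: [1.4, 0.3, 0.0]
opening: 1.0
```

```bash
python3 shot.py w5 cork_block plate holder; python3 blk.py
python3 - <<'E'
import cv2
i=cv2.imread('pics/w5.png');print(i.shape)
E
```

```text
[ 0.582  -0.0657  0.1786] [ 0.5 -0.4  1.3] 8.3833
cork_block cut 0.69 [279.  84.] rect [575.3  15.2] [ 61.2 102. ] 5.8
cork_block cut 0.66 [268. 167.] rect [573.6   9.4] [ 68. 126.] 6.0
cork_block tip 0.69 [276.  93.] [573.3  15.3   0. ]
plate cut 0.8 [270. 167.] rect [574.   10.3] [ 71.8 136.5] 6.0
plate tip 0.37 [325. 292.] [ 638.2 -158.     0. ]
holder cut 0.76 [403. 105.] rect [664.5  14.3] [65.6 67.6] 56.4
holder tip 0.8 [398. 108.] [673.   13.7   0. ]
holder tip 0.41 [326. 289.] [ 639.2 -154.3    0. ]
bbox (235, 12, 90, 152) [[237, 13], [239, 160], [316, 162], [323, 15]]
block 0.034 [575.6  15. ] [ 61.3 101.3] 5.9
block 0.017 [575.6  15.6] [ 65.2 107.8] 5.9
(420, 560, 3)
```

View pics/w5.png

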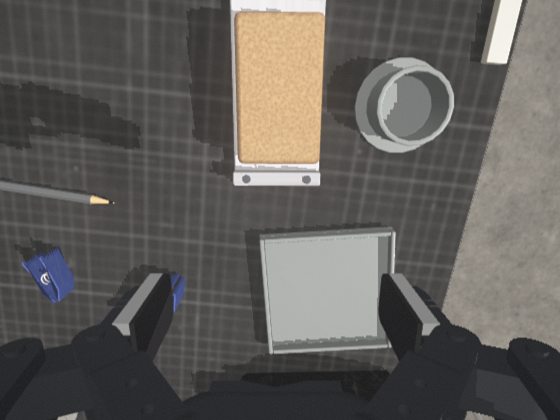

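Request:
servo_tool(
  motion=[
    [25,0,-25,0,0,0,0],
    [25,0,-25,0,0,0,0],
    [0,0,0,0,0,0,0],
  ],
)

```text
time: 8.93
position: [0.5717, -0.009, 0.2229]
eef_rot: [[-0.108, 0.994, -0.017], [0.994, 0.108, 0.004], [0.006, -0.017, -1.0]]
ft_force: [-0.0, -0.1, -0.1]
opening: 1.001
```

```bash
sed -i 's/(.034,.017)/(.044,.034)/' blk.py; python3 shot.py w6; python3 blk.py
python3 - <<'E'
import cv2
i=cv2.imread('pics/w6.png');cv2.imwrite('pics/w6c.png',cv2.resize(i[0:220,200:440],None,fx=2.7,fy=2.7,interpolation=2))
E
```

```text
[ 0.5711 -0.0103  0.221 ] [-1.   0.9 -0.4] 8.9833
bbox (252, 109, 72, 115) [[254, 109], [254, 221], [316, 222], [322, 111]]
block 0.044 [575.5  15.1] [59.  97.7] 6.0
block 0.034 [575.8  13.5] [ 61. 101.] 6.0
```

View pics/w6c.png

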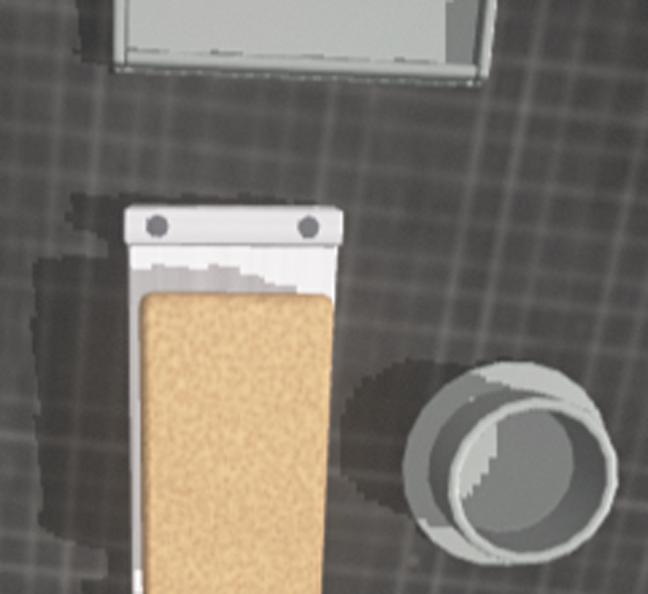

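```bash
python3 - <<'E'
import cv2
i=cv2.imread('pics/w6.png');cv2.imwrite('pics/w6c.png',cv2.resize(i[50:260,230:350],None,fx=2.8,fy=2.8,interpolation=2))
E
```

```text
(no output)
```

View pics/w6c.png

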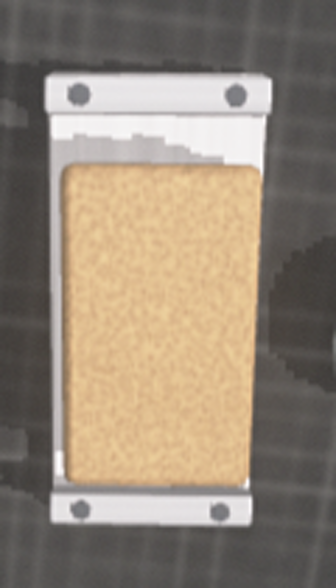

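```bash
python3 - <<'E'
from h import *
import pickle;p=pickle.load(open('last.pkl','rb'))
b=np.array([[79,94],[236,95],[220,511],[80,510]])/2.8+[230,50]
W=p2w(p,b,.022)[:,:2]*1000;print(np.round(W,1),W.mean(0))
v=(W[0]+W[1]-W[2]-W[3])/2;print(np.hypot(*v),np.degrees(np.arctan2(-v[0],v[1])))
# top face corners of block at z=.044, crop
b=np.array([[61,164],[262,166],[249,486],[64,483]])/2.8+[230,50]
W=p2w(p,b,.044)[:,:2]*1000;print(np.round(W,1),W.mean(0))
E
```

```text
[[543.5  81.7]
 [591.4  86.6]
 [604.7 -47.7]
 [556.6 -52.9]] [574.04622151  16.91024913]
135.0813828879908 5.617729904162655
[[541.6  60.7]
 [599.8  66.5]
 [610.  -30.8]
 [551.3 -36.5]] [575.70963832  15.00353844]
```

```bash
python3 plan.py 574.6 18.4 90 5.8
```

```text
t 8.98 pos [571.1 -10.3 221. ] yaw 6.3 op 1.001 F [-1.   0.9 -0.4] n 4
[6.9, 2.3, 32.7] [-0.27, -0.07, 0.12]
[6.9, 2.1, 32.7] [-0.27, -0.07, 0.12]
[7.0, 1.9, 32.7] [-0.27, -0.07, 0.12]
[7.0, 1.8, 32.7] [-0.27, -0.07, 0.12]
```

Request:
servo_tool(
  motion=[
    [7,2,33,-0.3,0,0.1,0],
    [7,2,33,-0.3,0,0.1,0],
    [7,2,33,-0.3,0,0.1,0],
    [7,2,28,-0.3,0,0.1,0],
    [0,0,0,0,0,0,0],
  ],
)

```text
time: 9.4
position: [0.5757, 0.0197, 0.0888]
eef_rot: [[-0.107, 0.994, 0.006], [0.994, 0.107, 0.002], [0.002, 0.007, -1.0]]
ft_force: [-0.6, 0.2, -0.5]
opening: 1.001
```

```bash
python3 plan.py 574.6 18.4 60 5.8
```

```text
t 9.4 pos [575.7  19.7  88.8] yaw 6.2 op 1.001 F [-0.6  0.2 -0.5] n 1
[-1.2, -1.5, 28.8] [0.38, -0.09, 0.36]
```

Request:
servo_tool(
  motion=[
    [-1,-1,25,0.3,0,0.3,0],
    [0,0,12,0,0,0,0],
    [0,0,0,0,0,0,0],
    [0,0,0,0,0,0,0],
  ],
)

```text
time: 9.73
position: [0.5729, 0.0178, 0.0491]
eef_rot: [[-0.105, 0.994, -0.006], [0.994, 0.105, 0.001], [0.002, -0.005, -1.0]]
ft_force: [0.3, -0.5, 1.9]
opening: 1.002
```

```bash
python3 plan.py 574.6 18.4 45 5.8
```

```text
t 9.73 pos [572.9  17.8  49.1] yaw 6.0 op 1.002 F [ 0.3 -0.5  1.9] n 1
[0.4, 1.7, 4.1] [-0.31, -0.1, 0.22]
```

Request:
servo_tool(
  motion=[
    [0.4,1.7,3.5,-0.3,0,0.2,0],
    [0,0,0,0,0,0,0.5],
    [0,0,0,0,0,0,1],
    [0,0,0,0,0,0,1],
    [0,0,0,0,0,0,1],
  ],
)

```text
time: 10.15
position: [0.5786, 0.0173, 0.0512]
eef_rot: [[-0.101, 0.995, 0.009], [0.995, 0.101, 0.001], [-0.0, 0.009, -1.0]]
ft_force: [0.3, 0.5, -1.2]
opening: 0.68
```

Request:
servo_tool(
  motion=[
    [0,0,-3,0,0,0,1],
    [0,0,0,0,0,0,1],
  ],
)

```text
time: 10.32
position: [0.5794, 0.0171, 0.0556]
eef_rot: [[-0.101, 0.995, 0.011], [0.995, 0.101, 0.001], [-0.001, 0.011, -1.0]]
ft_force: [-0.5, 0.1, -0.2]
opening: 0.685
```

```bash
python3 plan.py 573 20.5 45 5.7
```

```text
t 10.32 pos [579.4  17.1  55.6] yaw 5.8 op 0.685 F [-0.5  0.1 -0.2] n 1
[4.0, -6.2, 10.6] [0.64, 0.03, 0.08]
```

Request:
servo_tool(
  motion=[
    [1.5,-5,2,0.5,0,0,1],
    [0,0,0,0,0,0,1],
    [0,0,0,0,0,0,1],
  ],
)

```text
time: 10.57
position: [0.5742, 0.0182, 0.0541]
eef_rot: [[-0.101, 0.995, 0.003], [0.995, 0.101, -0.001], [-0.001, 0.003, -1.0]]
ft_force: [-0.8, -0.7, -0.5]
opening: 0.686
```

```bash
python3 plan.py 572.8 19 47 5.7
```

```text
t 10.57 pos [574.2  18.2  54.1] yaw 5.8 op 0.686 F [-0.8 -0.7 -0.5] n 1
[0.9, -1.3, 7.1] [0.15, 0.05, 0.08]
```

Request:
servo_tool(
  motion=[
    [0.8,-1,3,0.1,0,0,1],
    [0,0,0,0,0,0,1],
    [0,0,0,0,0,0,1],
  ],
)

```text
time: 10.82
position: [0.5724, 0.0191, 0.0503]
eef_rot: [[-0.101, 0.995, -0.0], [0.995, 0.101, -0.001], [-0.001, -0.0, -1.0]]
ft_force: [0.7, -0.8, -0.7]
opening: 0.686
```

```bash
python3 plan.py 572.8 19 47 5.7
```

```text
t 10.82 pos [572.4  19.1  50.3] yaw 5.8 op 0.686 F [ 0.7 -0.8 -0.7] n 1
[-0.1, 0.3, 3.3] [-0.02, 0.04, 0.09]
```

Request:
servo_tool(
  motion=[
    [0,0,1.5,0,0,0,1],
    [0,0,0,0,0,0,1],
    [0,0,1.5,0,0,0,1],
    [0,0,0,0,0,0,1],
  ],
)

```text
time: 11.15
position: [0.5729, 0.0191, 0.05]
eef_rot: [[-0.101, 0.995, 0.001], [0.995, 0.101, -0.001], [-0.001, 0.001, -1.0]]
ft_force: [0.2, -0.2, -0.5]
opening: 0.685
```

Request:
servo_tool(
  motion=[
    [0,0,1.5,0,0,0,1],
    [0,0,0,0,0,0,1],
  ],
)

```text
time: 11.32
position: [0.5733, 0.019, 0.0498]
eef_rot: [[-0.101, 0.995, 0.002], [0.995, 0.101, -0.001], [-0.001, 0.002, -1.0]]
ft_force: [0.5, -0.2, -0.4]
opening: 0.683
```

```bash
python3 plan.py 572.8 19 47 5.7
```

```text
t 11.32 pos [573.3  19.   49.8] yaw 5.8 op 0.683 F [ 0.5 -0.2 -0.4] n 1
[0.1, -0.5, 2.8] [0.13, 0.08, 0.11]
```

Request:
servo_tool(
  motion=[
    [0,0,0,0,0,0,0.5],
    [0,0,0,0,0,0,0],
    [0,0,0,0,0,0,0],
    [0,0,-10,0,0,0,0],
    [0,0,-30,0,0,0,0],
  ],
)

```text
time: 11.73
position: [0.5692, 0.0193, 0.0851]
eef_rot: [[-0.101, 0.995, -0.009], [0.995, 0.101, -0.0], [0.001, -0.009, -1.0]]
ft_force: [-0.4, 0.1, 0.0]
opening: 1.002
```

Request:
servo_tool(
  motion=[
    [-5,0,-40,0,0,0,0],
    [-10,0,-40,0,0,0,0],
    [-5,0,-30,0,0,0,0],
    [0,0,0,0,0,0,0],
    [0,0,0,0,0,0,0],
  ],
)

```text
time: 12.15
position: [0.5735, -0.0013, 0.2063]
eef_rot: [[-0.102, 0.995, -0.004], [0.995, 0.102, -0.001], [-0.001, -0.004, -1.0]]
ft_force: [-0.6, 0.4, -0.7]
opening: 1.001
```

```bash
python3 shot.py w7; python3 blk.py
python3 - <<'E'
import cv2
i=cv2.imread('pics/w7.png');cv2.imwrite('pics/w7c.png',cv2.resize(i[50:260,230:350],None,fx=2.8,fy=2.8,interpolation=2))
E
```

```text
[ 0.5741 -0.0013  0.2065] [ 0.5 -0.6 -0.7] 12.2
bbox (242, 114, 75, 120) [[244, 115], [246, 232], [310, 233], [315, 116]]
block 0.044 [573.7  17.4] [58.5 97.7] 5.8
block 0.034 [574.   15.5] [ 60.5 101.1] 5.8
```

View pics/w7c.png

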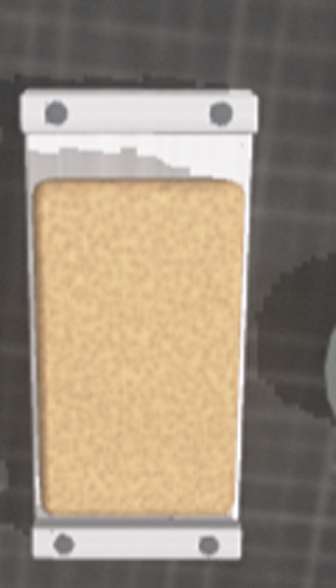

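```bash
python3 plan.py 370 -340 190 5.8
```

```text
t 12.2 pos [574.1  -1.3 206.5] yaw 5.8 op 0.999 F [ 0.5 -0.6 -0.7] n 10
[-31.6, -23.7, 1.7] [-0.01, 0.01, 0.0]
[-31.6, -23.7, 1.7] [-0.01, 0.01, 0.0]
[-31.6, -23.7, 1.7] [-0.01, 0.01, 0.0]
[-31.6, -23.7, 1.7] [-0.01, 0.01, 0.0]
[-31.6, -23.7, 1.7] [-0.01, 0.01, 0.0]
[-31.6, -23.7, 1.7] [-0.01, 0.01, 0.0]
[-31.6, -23.7, 1.7] [-0.01, 0.01, 0.0]
[-31.6, -23.7, 1.7] [-0.01, 0.01, 0.0]
[-31.6, -23.7, 1.7] [-0.01, 0.01, 0.0]
[-31.6, -23.7, 1.7] [-0.01, 0.01, 0.0]
```

Request:
servo_tool(
  motion=[
    [-31,-23,1,0,0,0,0],
    [-31,-23,1,0,0,0,0],
    [-31,-23,1,0,0,0,0],
    [-31,-23,1,0,0,0,0],
    [-31,-23,1,0,0,0,0],
  ],
)

```text
time: 12.62
position: [0.4749, -0.1645, 0.1973]
eef_rot: [[-0.114, 0.993, -0.003], [0.993, 0.114, 0.004], [0.004, -0.003, -1.0]]
ft_force: [1.1, 0.2, 0.8]
opening: 1.003
```

Request:
servo_tool(
  motion=[
    [-31,-23,1,0,0,0,0],
    [-31,-23,1,0,0,0,0],
    [-31,-23,1,0,0,0,0],
    [-20,-15,1,0,0,0,0],
    [0,0,0,0,0,0,0],
  ],
)

```text
time: 13.03
position: [0.3937, -0.2923, 0.1864]
eef_rot: [[-0.112, 0.994, -0.014], [0.994, 0.112, 0.009], [0.011, -0.013, -1.0]]
ft_force: [0.7, 0.6, 1.4]
opening: 0.996
```

```bash
python3 shot.py w8 tin
```

```text
[ 0.3941 -0.2907  0.1861] [-0.1  0.3  0.3] 13.0833
tin cut 0.71 [245. 230.] rect [ 369.2 -320.7] [63.3 59.6] 48.5
tin tip 0.61 [250. 225.] [ 370.9 -324.5    0. ]
```

View pics/w8.png

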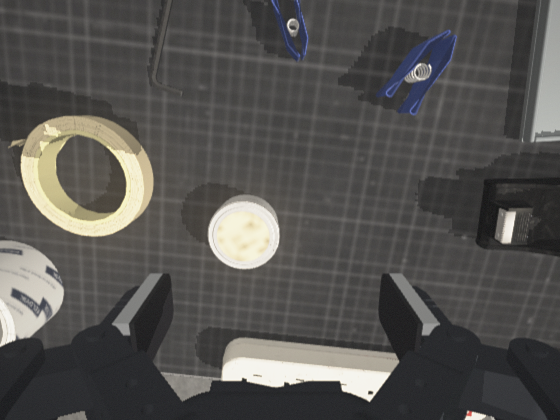

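```bash
cat > circ.py <<'E'
from h import *
import pickle,sys;p=pickle.load(open('last.pkl','rb'))
u,v,r,z=map(float,sys.argv[1:5])
hsv=cv2.cvtColor(p['frame'],cv2.COLOR_RGB2HSV);m=cv2.inRange(hsv,(0,0,150),(180,90,255))
k=np.zeros_like(m);cv2.circle(k,(int(u),int(v)),int(r),255,-1);m&=k
m=cv2.morphologyEx(m,cv2.MORPH_OPEN,np.ones((3,3)))
c=max(cv2.findContours(m,0,2)[0],key=cv2.contourArea);h=cv2.convexHull(c)
W=(p2w(p,h[:,0],z)[:,:2]*1000).astype(np.float32)
print(cv2.minEnclosingCircle(W),cv2.fitEllipse(W),p2w(p,[u,v],z))
E
python3 circ.py 244 233 42 .032;python3 plan.py 369 -321 90 5.8
```

```text
((369.0369873046875, -320.9638977050781), 32.37956619262695) ((368.8013610839844, -321.85931396484375), (59.05111312866211, 63.775821685791016), 159.6533966064453) [[ 0.36870524 -0.32085832  0.032     ]]
t 13.18 pos [ 395.7 -288.5  186.7] yaw 6.6 op 1.002 F [ 1.5 -0.  -0.7] n 3
[-10.2, -9.7, 32.2] [-0.23, -0.25, 0.25]
[-10.1, -9.8, 32.2] [-0.23, -0.25, 0.25]
[-10.0, -9.9, 32.2] [-0.23, -0.25, 0.25]
```

Request:
servo_tool(
  motion=[
    [-10,-10,32,-0.2,-0.2,0.2,0],
    [-10,-10,32,-0.2,-0.2,0.2,0],
    [-10,-10,30,-0.2,-0.2,0.2,0],
    [0,0,0,0,0,0,0],
    [0,0,0,0,0,0,0],
  ],
)

```text
time: 13.6
position: [0.374, -0.3163, 0.0904]
eef_rot: [[-0.112, 0.994, 0.004], [0.994, 0.112, 0.002], [0.001, 0.004, -1.0]]
ft_force: [-0.8, -0.3, 0.3]
opening: 0.997
```

```bash
python3 plan.py 369 -322 32 5.8
```

```text
t 13.6 pos [ 374.  -316.3   90.4] yaw 6.4 op 0.997 F [-0.8 -0.3  0.3] n 2
[-2.6, -2.9, 29.2] [0.11, -0.04, 0.31]
[-2.6, -2.8, 29.2] [0.11, -0.04, 0.31]
```

Request:
servo_tool(
  motion=[
    [-2.5,-3,29,0,0,0.3,0],
    [-2.5,-2.5,24,0,0,0.3,0],
    [0,0,0,0,0,0,0],
    [0,0,0,0,0,0,0],
  ],
)

```text
time: 13.93
position: [0.375, -0.3194, 0.0402]
eef_rot: [[-0.107, 0.994, 0.008], [0.994, 0.107, -0.0], [-0.001, 0.008, -1.0]]
ft_force: [0.5, -0.3, 0.2]
opening: 1.002
```

```bash
python3 plan.py 369 -322 32 5.8
```

```text
t 13.93 pos [ 375.  -319.4   40.2] yaw 6.1 op 1.002 F [ 0.5 -0.3  0.2] n 1
[-1.9, -6.3, 8.2] [0.44, 0.06, 0.33]
```

Request:
servo_tool(
  motion=[
    [-2,-5,7,0.4,0,0.3,0],
    [0,0,0,0,0,0,0.5],
    [0,0,0,0,0,0,1],
    [0,0,0,0,0,0,1],
    [0,0,0,0,0,0,1],
  ],
)

```text
time: 14.35
position: [0.3737, -0.3225, 0.0389]
eef_rot: [[-0.105, 0.994, 0.005], [0.994, 0.105, -0.007], [-0.007, 0.004, -1.0]]
ft_force: [0.0, -1.0, -0.2]
opening: 0.681
```

Request:
servo_tool(
  motion=[
    [0,0,0,0,0,0,1],
    [0,0,0,0,0,0,1],
  ],
)

```text
time: 14.52
position: [0.3743, -0.323, 0.0401]
eef_rot: [[-0.105, 0.994, 0.006], [0.994, 0.105, -0.008], [-0.009, 0.006, -1.0]]
ft_force: [-1.0, 0.3, -0.2]
opening: 0.677
```

```bash
python3 plan.py 369 -322 100 5.8; python3 shot.py w9
```

```text
t 14.52 pos [ 374.3 -323.    40.1] yaw 6.0 op 0.677 F [-1.   0.3 -0.2] n 2
[0.5, -2.4, -30.0] [0.16, 0.25, 0.1]
[0.6, -2.5, -30.0] [0.16, 0.25, 0.1]
[ 0.3743 -0.323   0.0401] [-0.7  0.9 -1. ] 14.5667
```

View pics/w9.png

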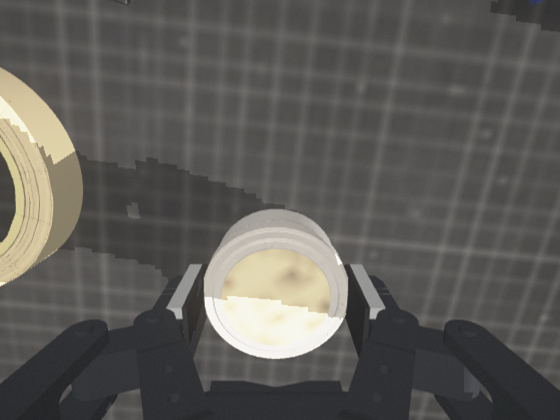

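Request:
servo_tool(
  motion=[
    [0,0,-25,0,0.2,0,1],
    [0,0,-40,0,0.2,0,1],
    [10,0,-30,0,0,0,1],
    [25,10,-10,0,0,0,1],
    [30,15,0,0,0,0,1],
  ],
)

```text
time: 14.98
position: [0.3917, -0.259, 0.1488]
eef_rot: [[-0.098, 0.995, 0.005], [0.995, 0.098, -0.001], [-0.002, 0.005, -1.0]]
ft_force: [1.2, 0.4, -0.2]
opening: 0.678
```

```bash
python3 - <<'E'
from h import *
import pickle;p=pickle.load(open('last.pkl','rb'));print(p2w(p,[[276.5,293],[205,293],[348,293],[276.5,228],[276.5,358]],.032))
E
python3 plan.py 573 19 150 5.8
```

```text
[[ 0.37476236 -0.32305807  0.032     ]
 [ 0.34578378 -0.32600737  0.032     ]
 [ 0.40381682 -0.32010105  0.032     ]
 [ 0.37179697 -0.29508036  0.032     ]
 [ 0.37811697 -0.35470807  0.032     ]]
t 14.98 pos [ 391.7 -259.   148.8] yaw 5.6 op 0.678 F [ 1.2  0.4 -0.2] n 9
[28.8, 23.1, -0.1] [0.03, 0.01, -0.02]
[28.7, 23.1, -0.1] [0.03, 0.01, -0.02]
[28.7, 23.1, -0.1] [0.03, 0.01, -0.02]
[28.7, 23.1, -0.1] [0.03, 0.01, -0.02]
[28.7, 23.1, -0.1] [0.03, 0.01, -0.02]
[28.7, 23.1, -0.1] [0.03, 0.01, -0.02]
[28.7, 23.1, -0.1] [0.03, 0.01, -0.02]
[28.7, 23.1, -0.1] [0.03, 0.01, -0.02]
[28.7, 23.2, -0.1] [0.03, 0.01, -0.02]
```

Request:
servo_tool(
  motion=[
    [28.7,23,0,0,0,0,1],
    [28.7,23,0,0,0,0,1],
    [28.7,23,0,0,0,0,1],
    [28.7,23,0,0,0,0,1],
    [28.7,23,0,0,0,0,1],
  ],
)

```text
time: 15.4
position: [0.4944, -0.0999, 0.1521]
eef_rot: [[-0.091, 0.996, 0.01], [0.996, 0.091, -0.004], [-0.005, 0.009, -1.0]]
ft_force: [0.1, -0.9, -0.6]
opening: 0.679
```

Request:
servo_tool(
  motion=[
    [28.7,23,0,0,0,0,1],
    [28.7,23,0,0,0,0,1],
    [28,20,0,0,0,0,1],
    [10,5,0,0,0,0,1],
    [0,0,0,0,0,0,1],
  ],
)

```text
time: 15.82
position: [0.5621, 0.0133, 0.1524]
eef_rot: [[-0.096, 0.995, 0.013], [0.995, 0.096, -0.003], [-0.004, 0.013, -1.0]]
ft_force: [-0.3, 0.3, -1.6]
opening: 0.681
```

```bash
python3 plan.py 573.2 18 100 5.8
```

```text
t 15.82 pos [562.1  13.3 152.4] yaw 5.5 op 0.681 F [-0.3  0.3 -1.6] n 2
[1.9, 5.4, 26.3] [0.37, 0.11, -0.14]
[1.9, 5.6, 26.2] [0.37, 0.11, -0.14]
```

Request:
servo_tool(
  motion=[
    [2,5.5,26,0.4,0,-0.1,1],
    [2,5,24,0.3,0,-0.1,1],
    [0,0,0,0,0,0,1],
    [0,0,0,0,0,0,1],
  ],
)

```text
time: 16.15
position: [0.572, 0.0165, 0.1021]
eef_rot: [[-0.102, 0.995, 0.001], [0.995, 0.102, -0.005], [-0.005, 0.0, -1.0]]
ft_force: [-0.1, -0.5, -0.2]
opening: 0.681
```

```bash
python3 plan.py 573.2 18 87 5.8
```

```text
t 16.15 pos [572.   16.5 102.1] yaw 5.9 op 0.681 F [-0.1 -0.5 -0.2] n 1
[1.4, 1.3, 15.1] [0.02, 0.31, 0.07]
```

Request:
servo_tool(
  motion=[
    [1.2,1.2,10,0,0.2,0,1],
    [0,0,3,0,0,0,1],
    [0,0,0,0,0,0,1],
  ],
)

```text
time: 16.4
position: [0.572, 0.0153, 0.0899]
eef_rot: [[-0.1, 0.995, 0.001], [0.995, 0.1, -0.002], [-0.002, 0.0, -1.0]]
ft_force: [-0.6, -0.6, -1.2]
opening: 0.676
```

```bash
python3 plan.py 573.2 18 84 5.8;python3 shot.py w10
```

```text
t 16.4 pos [572.   15.3  89.9] yaw 5.7 op 0.676 F [-0.6 -0.6 -1.2] n 1
[2.6, 1.5, 5.9] [0.02, 0.13, -0.08]
[0.572  0.0153 0.0901] [-0.5  0.1 -0.4] 16.45
```

View pics/w10.png

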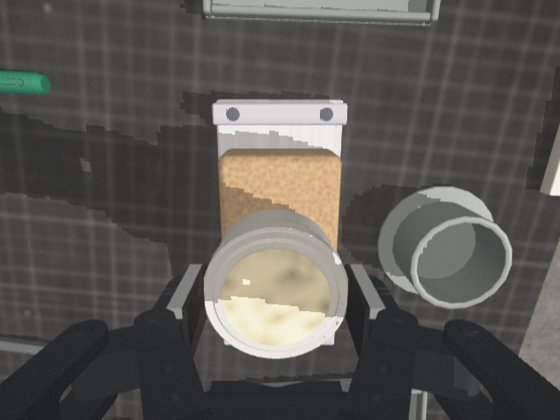

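Request:
servo_tool(
  motion=[
    [2.2,1.5,2,0,0.1,0,1],
    [0,0,1,0,0,0,1],
    [0,0,0,0,0,0,1],
  ],
)

```text
time: 16.7
position: [0.5739, 0.0171, 0.0885]
eef_rot: [[-0.099, 0.995, 0.003], [0.995, 0.099, -0.001], [-0.001, 0.003, -1.0]]
ft_force: [-1.1, -0.7, -1.3]
opening: 0.679
```

```bash
python3 plan.py 573.2 18 84 5.8
```

```text
t 16.7 pos [573.9  17.1  88.5] yaw 5.7 op 0.679 F [-1.1 -0.7 -1.3] n 1
[1.0, -0.6, 4.5] [0.16, 0.05, -0.14]
```

Request:
servo_tool(
  motion=[
    [0.7,-0.6,2,0.1,0,0,1],
    [0,0,0,0,0,0,1],
    [0,0,2,0,0,0,1],
    [0,0,0,0,0,0,1],
  ],
)

```text
time: 17.03
position: [0.5738, 0.018, 0.085]
eef_rot: [[-0.099, 0.995, 0.003], [0.995, 0.099, -0.001], [-0.001, 0.002, -1.0]]
ft_force: [0.3, -0.1, -0.9]
opening: 0.676
```

```bash
python3 plan.py 573.2 18 84 5.8
```

```text
t 17.03 pos [573.8  18.   85. ] yaw 5.7 op 0.676 F [ 0.3 -0.1 -0.9] n 1
[0.1, -0.6, 1.0] [0.14, 0.07, -0.11]
```

Request:
servo_tool(
  motion=[
    [0,-0.5,1.5,0.1,0,0,1],
    [0,0,0,0,0,0,1],
  ],
)

```text
time: 17.2
position: [0.5732, 0.018, 0.0833]
eef_rot: [[-0.099, 0.995, 0.001], [0.995, 0.099, -0.001], [-0.001, 0.0, -1.0]]
ft_force: [-0.1, 0.3, -1.8]
opening: 0.676
```

Request:
servo_tool(
  motion=[
    [0,0,1.5,0,0,0,1],
    [0,0,0,0,0,0,1],
  ],
)

```text
time: 17.37
position: [0.5734, 0.0181, 0.0818]
eef_rot: [[-0.099, 0.995, 0.001], [0.995, 0.099, -0.001], [-0.001, 0.001, -1.0]]
ft_force: [0.5, -1.1, -1.4]
opening: 0.679
```

Request:
servo_tool(
  motion=[
    [0,0,1.5,0,0,0,1],
    [0,0,0,0,0,0,1],
  ],
)

```text
time: 17.53
position: [0.5737, 0.0182, 0.0821]
eef_rot: [[-0.1, 0.995, 0.002], [0.995, 0.1, -0.001], [-0.001, 0.002, -1.0]]
ft_force: [0.4, 0.7, -0.5]
opening: 0.679
```

Request:
servo_tool(
  motion=[
    [0,0,1.5,0,0,0,1],
    [0,0,0,0,0,0,1],
  ],
)

```text
time: 17.7
position: [0.5741, 0.0182, 0.0819]
eef_rot: [[-0.1, 0.995, 0.003], [0.995, 0.1, -0.001], [-0.001, 0.003, -1.0]]
ft_force: [0.9, -0.7, -1.1]
opening: 0.68
```

Seated (z stalled). Release and look.

Request:
servo_tool(
  motion=[
    [0,0,0,0,0,0,0.5],
    [0,0,0,0,0,0,0],
    [0,0,0,0,0,0,0],
    [0,0,-10,0,0,0,0],
    [0,0,-30,0,0,0,0],
  ],
)

```text
time: 18.12
position: [0.5699, 0.0184, 0.1175]
eef_rot: [[-0.099, 0.995, -0.008], [0.995, 0.099, -0.0], [0.0, -0.008, -1.0]]
ft_force: [-0.9, -0.3, 0.1]
opening: 1.002
```

Request:
servo_tool(
  motion=[
    [-5,0,-40,0,0,0,0],
    [-10,0,-40,0,0,0,0],
    [-5,0,-20,0,0,0,0],
    [0,0,0,0,0,0,0],
    [0,0,0,0,0,0,0],
  ],
)

```text
time: 18.53
position: [0.5743, -0.0022, 0.2288]
eef_rot: [[-0.1, 0.995, -0.002], [0.995, 0.1, -0.001], [-0.001, -0.002, -1.0]]
ft_force: [-0.0, 1.4, -1.1]
opening: 0.999
```

```bash
python3 shot.py w11 holder dish_a
python3 - <<'E'
import cv2
i=cv2.imread('pics/w11.png');cv2.imwrite('pics/w11c.png',cv2.resize(i[50:260,220:460],None,fx=2.8,fy=2.8,interpolation=2))
E
```

```text
[ 0.5744 -0.0021  0.2286] [-0.8  0.   0.3] 18.5833
holder cut 0.58 [381. 176.] rect [664.5  20.1] [68.3 68. ] 24.3
holder tip 0.92 [377. 180.] [675.7  10.    0. ]
dish_a cut 0.97 [322. 320.] rect [ 638.9 -149.4] [119.4 127. ] 9.0
dish_a cut 0.71 [302.  17.] rect [581.7 143.2] [117.4  29. ] 5.7
dish_a cut 0.56 [277. 134.] rect [570.6  47.6] [64.8 37.2] 6.6
dish_a tip 0.64 [320. 319.] [ 640.3 -155.3    0. ]
dish_a tip 0.64 [ 99. 306.] [ 390.5 -162.7    0. ]
```

View pics/w11c.png

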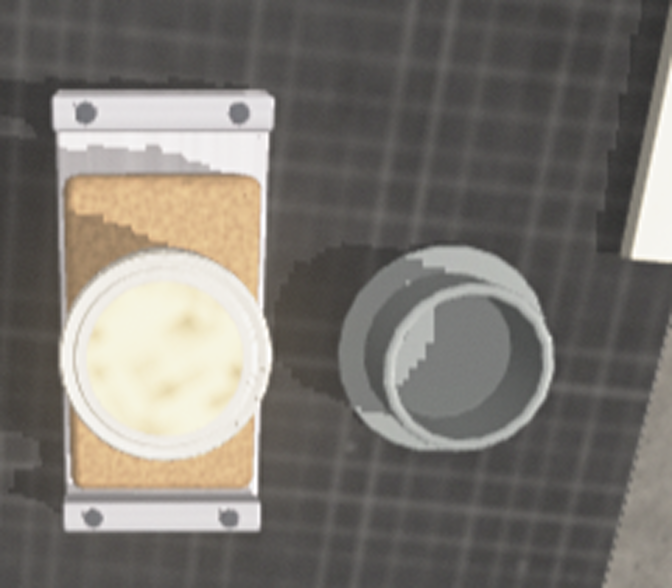

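```bash
python3 - <<'E'
from h import *
import pickle;p=pickle.load(open('last.pkl','rb'))
f=lambda q,z:print(np.round(p2w(p,np.array(q)/2.8+[220,50],z)*1000,1))
f([[166,357],[164,358]],.076); f([[469.5,365.5]],.034)
f([[85,112],[239,112],[229,517],[93,517]],.022)
print(p2w(p,(np.array([[85,112],[239,112],[229,517],[93,517]])/2.8+[220,50]),.022).mean(0))
E
python3 plan.py 420 250 230 5.8
```

```text
[[575.1  17.5  76. ]
 [574.5  17.1  76. ]]
[[674.4  16.4  34. ]]
[[543.4  81.9  22. ]
 [591.3  86.7  22. ]
 [604.6 -47.6  22. ]
 [556.9 -52.4  22. ]]
[0.57404589 0.01711859 0.022     ]
t 18.78 pos [572.4  -1.5 225.4] yaw 5.8 op 1.0 F [-0.2  0.8  0.1] n 8
[33.2, -15.8, -0.4] [-0.06, -0.0, -0.0]
[33.2, -15.8, -0.5] [-0.06, -0.0, -0.0]
[33.2, -15.8, -0.5] [-0.06, -0.0, -0.0]
[33.2, -15.8, -0.5] [-0.06, -0.0, -0.0]
[33.2, -15.8, -0.5] [-0.06, -0.0, -0.0]
[33.2, -15.8, -0.5] [-0.06, -0.0, -0.0]
[33.2, -15.8, -0.5] [-0.06, -0.0, -0.0]
[33.2, -15.8, -0.6] [-0.06, -0.0, -0.0]
```

```bash
python3 plan.py 330 305 230 95
```

```text
t 18.78 pos [572.4  -1.5 225.4] yaw 5.8 op 1.0 F [-0.2  0.8  0.1] n 13
[25.3, -16.2, -0.2] [-0.03, -0.03, -6.86]
[27.1, -13.0, -0.2] [-0.03, -0.03, -6.86]
[28.5, -9.7, -0.3] [-0.03, -0.03, -6.86]
[29.4, -6.2, -0.3] [-0.03, -0.03, -6.86]
[29.9, -2.7, -0.3] [-0.03, -0.03, -6.86]
[30.0, 0.9, -0.3] [-0.03, -0.03, -6.86]
[29.7, 4.5, -0.3] [-0.03, -0.03, -6.86]
[29.0, 8.0, -0.3] [-0.03, -0.03, -6.86]
[27.8, 11.4, -0.3] [-0.03, -0.03, -6.86]
[26.2, 14.7, -0.3] [-0.03, -0.03, -6.86]
[24.3, 17.7, -0.4] [-0.03, -0.03, -6.86]
[22.0, 20.5, -0.4] [-0.03, -0.03, -6.86]
[19.4, 23.0, -0.4] [-0.03, -0.03, -6.86]
```

Request:
servo_tool(
  motion=[
    [25,-16,0,0,0,-6.8,0],
    [27,-13,0,0,0,-6.8,0],
    [28.5,-9.7,0,0,0,-6.8,0],
    [29.4,-6,0,0,0,-6.8,0],
    [30,-2.7,0,0,0,-6.8,0],
  ],
)

```text
time: 19.2
position: [0.4768, 0.1157, 0.2187]
eef_rot: [[-0.652, 0.758, -0.017], [0.758, 0.652, -0.002], [0.01, -0.015, -1.0]]
ft_force: [1.0, 0.1, 0.1]
opening: 0.999
```

Request:
servo_tool(
  motion=[
    [30,1,0,0,0,-6.8,0],
    [29.7,4.5,0,0,0,-6.8,0],
    [29,8,0,0,0,-6.8,0],
    [28,11.4,0,0,0,-6.8,0],
    [26,14.7,0,0,0,-6.8,0],
  ],
)

```text
time: 19.62
position: [0.3709, 0.2357, 0.2138]
eef_rot: [[-0.972, 0.234, -0.032], [0.234, 0.972, -0.006], [0.029, -0.013, -0.999]]
ft_force: [0.1, -0.6, 0.0]
opening: 1.0
```

Request:
servo_tool(
  motion=[
    [24,17.7,0,0,0,-6.8,0],
    [22,20.5,0,0,0,-6.8,0],
    [17,20,0,0,0,-6,0],
    [0,0,0,0,0,0,0],
  ],
)

```text
time: 19.95
position: [0.3045, 0.3051, 0.2105]
eef_rot: [[-0.99, -0.133, -0.043], [-0.133, 0.991, -0.01], [0.044, -0.004, -0.999]]
ft_force: [0.8, -0.0, -1.0]
opening: 0.997
```

```bash
python3 shot.py w12 glue_stick reel; python3 plan.py 351 309 180 95
```

```text
[0.3055 0.3039 0.2104] [ 0.3 -0.1 -0.3] 20.0
glue_stick cut 0.87 [270. 268.] rect [335.8 305.5] [55.8 29.4] 7.8
glue_stick tip 0.9 [271. 238.] [346.8 305.    0. ]
reel cut 0.84 [334. 308.] rect [406.1 371.8] [55.4 42.2] 12.8
reel cut 0.83 [247. 319.] rect [434.9 295.9] [73.4 57.1] 3.5
reel cut 0.72 [144. 261.] rect [386.  181.1] [39.7 54.4] 47.3
reel tip 0.67 [248. 320.] [441.5 292.5   0. ]
reel tip 0.58 [141. 263.] [391.1 177.4   0. ]
reel tip 0.55 [331. 300.] [406.1 375.2   0. ]
t 20.2 pos [308.9 302.5 211.3] yaw 97.0 op 0.996 F [-0.   0.1 -0.1] n 2
[-21.9, 0.7, 14.8] [-0.18, -1.16, 1.02]
[-21.6, 1.1, 15.2] [-0.18, -1.16, 1.02]
```

View pics/w12.png

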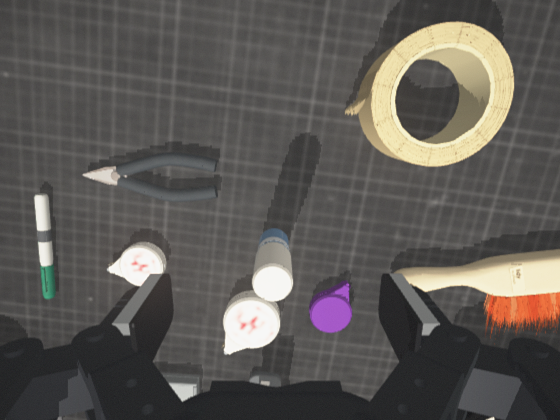

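```bash
python3 - <<'E'
from h import *
import pickle;p=pickle.load(open('last.pkl','rb'));print(p2w(p,[[272,284],[253,284],[292,284],[272,300]],.096))
E
python3 plan.py 349 306 150 95
```

```text
[[0.35066948 0.30747652 0.096     ]
 [0.35255007 0.29365982 0.096     ]
 [0.348691   0.32201234 0.096     ]
 [0.36347634 0.30915931 0.096     ]]
t 20.2 pos [308.9 302.5 211.3] yaw 97.0 op 0.996 F [-0.   0.1 -0.1] n 2
[-21.4, -0.6, 29.8] [-0.18, -1.16, 1.02]
[-20.8, -0.3, 30.2] [-0.18, -1.16, 1.02]
```

Request:
servo_tool(
  motion=[
    [-20,0,30,-0.2,-1.2,1,0],
    [-19,0,28,-0.2,-1.2,1,0],
    [0,0,0,0,0,0,0],
    [0,0,0,0,0,0,0],
  ],
)

```text
time: 20.53
position: [0.3517, 0.3045, 0.1515]
eef_rot: [[-0.997, -0.077, 0.006], [-0.077, 0.997, 0.003], [-0.007, 0.002, -1.0]]
ft_force: [-0.1, -0.8, 0.9]
opening: 1.001
```

```bash
python3 plan.py 349.5 307.5 78 95
```

```text
t 20.53 pos [351.7 304.5 151.5] yaw 94.4 op 1.001 F [-0.1 -0.8  0.9] n 2
[1.2, 1.5, 36.8] [0.07, 0.19, -0.3]
[1.1, 1.5, 36.8] [0.07, 0.19, -0.3]
```

Request:
servo_tool(
  motion=[
    [1,1.5,36,0,0.2,-0.3,0],
    [1,1.5,33,0,0.2,-0.3,0],
    [0,0,0,0,0,0,0],
    [0,0,0,0,0,0,0],
  ],
)

```text
time: 20.87
position: [0.3535, 0.307, 0.085]
eef_rot: [[-0.997, -0.081, 0.002], [-0.081, 0.997, 0.005], [-0.003, 0.004, -1.0]]
ft_force: [-0.2, 0.9, -0.2]
opening: 1.0
```

```bash
python3 plan.py 349.5 307.5 78 95; python3 shot.py w13
```

```text
t 20.87 pos [353.5 307.   85. ] yaw 94.7 op 1.0 F [-0.2  0.9 -0.2] n 1
[4.0, 0.8, 7.0] [0.25, 0.16, -0.34]
[0.3535 0.307  0.0853] [ 0.5  0.5 -0.4] 20.9167
```

View pics/w13.png

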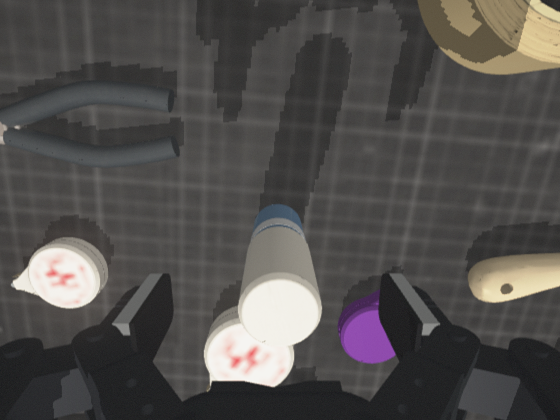

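```bash
python3 - <<'E'
from h import *
import pickle;p=pickle.load(open('last.pkl','rb'));print(p2w(p,[[280,309]],.096))
E
```

```text
[[0.34837198 0.30749705 0.096     ]]
```

Request:
servo_tool(
  motion=[
    [4.5,0.8,7,0.2,0,-0.3,0.3],
    [0,0,0,0,0,0,1],
    [0,0,0,0,0,0,1],
    [0,0,0,0,0,0,1],
    [0,0,0,0,0,0,1],
  ],
)

```text
time: 21.33
position: [0.3512, 0.3092, 0.0842]
eef_rot: [[-0.996, -0.087, 0.011], [-0.087, 0.996, 0.006], [-0.011, 0.005, -1.0]]
ft_force: [-0.3, 0.9, 0.1]
opening: 0.348
```

Request:
servo_tool(
  motion=[
    [0,0,0,0,0,0,1],
    [0,0,0,0,0,0,1],
    [0,0,0,0,0,0,1],
  ],
)

```text
time: 21.58
position: [0.3517, 0.3097, 0.0855]
eef_rot: [[-0.996, -0.087, 0.013], [-0.087, 0.996, 0.007], [-0.013, 0.006, -1.0]]
ft_force: [-0.1, -0.4, -0.5]
opening: 0.345
```

```bash
python3 plan.py 349.5 307.5 140 95;python3 shot.py w14
```

```text
t 21.58 pos [351.7 309.7  85.5] yaw 95.0 op 0.345 F [-0.1 -0.4 -0.5] n 2
[0.8, -0.8, -27.3] [0.17, 0.39, -0.01]
[1.0, -0.9, -27.3] [0.17, 0.39, -0.01]
[0.3517 0.3097 0.0855] [0.2 0.1 0. ] 21.6333
```

View pics/w14.png

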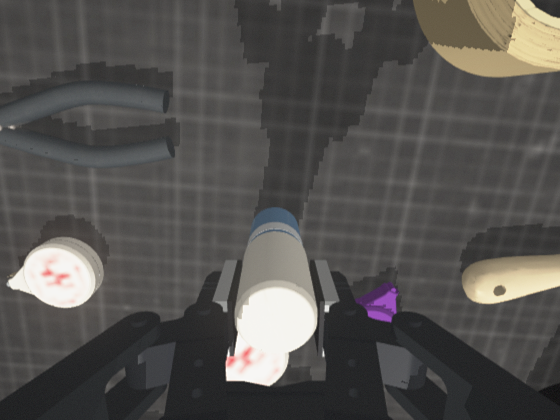

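Request:
servo_tool(
  motion=[
    [0,0,-25,0,0,0,1],
    [0,0,-40,0,0,0,1],
    [0,0,-35,0,0,0,1],
  ],
)

```text
time: 21.88
position: [0.3458, 0.3058, 0.1814]
eef_rot: [[-0.996, -0.087, -0.002], [-0.087, 0.996, -0.002], [0.002, -0.002, -1.0]]
ft_force: [1.4, 0.7, -0.3]
opening: 0.348
```

```bash
python3 - <<'E'
from h import *
import pickle;p=pickle.load(open('last.pkl','rb'));print(p2w(p,[[276,318]],.097))
E
python3 plan.py 674 16.4 185 95
```

```text
[[0.34980165 0.30902129 0.097     ]]
t 21.88 pos [345.8 305.8 181.4] yaw 95.0 op 0.348 F [ 1.4  0.7 -0.3] n 11
[-27.4, -28.8, -0.3] [-0.01, -0.01, -0.0]
[-27.4, -28.8, -0.3] [-0.01, -0.01, -0.0]
[-27.4, -28.8, -0.3] [-0.01, -0.01, -0.0]
[-27.4, -28.8, -0.3] [-0.01, -0.01, -0.0]
[-27.4, -28.8, -0.3] [-0.01, -0.01, -0.0]
[-27.4, -28.8, -0.3] [-0.01, -0.01, -0.0]
[-27.4, -28.8, -0.3] [-0.01, -0.01, -0.0]
[-27.4, -28.8, -0.3] [-0.01, -0.01, -0.0]
[-27.4, -28.8, -0.3] [-0.01, -0.01, -0.0]
[-27.4, -28.8, -0.3] [-0.01, -0.01, -0.0]
[-27.4, -28.8, -0.3] [-0.01, -0.01, -0.0]
```

Request:
servo_tool(
  motion=[
    [-27.4,-28.8,0,0,0,0,1],
    [-27.4,-28.8,0,0,0,0,1],
    [-27.4,-28.8,0,0,0,0,1],
    [-27.4,-28.8,0,0,0,0,1],
    [-27.4,-28.8,0,0,0,0,1],
  ],
)

```text
time: 22.3
position: [0.498, 0.1779, 0.1906]
eef_rot: [[-0.995, -0.1, 0.009], [-0.1, 0.995, 0.006], [-0.009, 0.006, -1.0]]
ft_force: [0.9, 0.5, 0.5]
opening: 0.347
```

Request:
servo_tool(
  motion=[
    [-27.4,-28.8,0,0,0,0,1],
    [-27.4,-28.8,0,0,0,0,1],
    [-27.4,-28.8,0,0,0,0,1],
    [-27,-28,0,0,0,0,1],
    [-18,-18,0,0,0,0,1],
  ],
)

```text
time: 22.72
position: [0.645, 0.0491, 0.1904]
eef_rot: [[-0.995, -0.098, 0.009], [-0.098, 0.995, 0.006], [-0.01, 0.005, -1.0]]
ft_force: [0.2, 0.9, -0.2]
opening: 0.348
```

Request:
servo_tool(
  motion=[
    [0,0,0,0,0,0,1],
    [0,0,0,0,0,0,1],
  ],
)

```text
time: 22.88
position: [0.65, 0.0437, 0.1894]
eef_rot: [[-0.996, -0.093, 0.012], [-0.093, 0.996, 0.005], [-0.012, 0.003, -1.0]]
ft_force: [0.2, 1.6, 0.9]
opening: 0.348
```

```bash
python3 plan.py 675 16.4 160 95; python3 shot.py w15
```

```text
t 22.88 pos [650.   43.7 189.4] yaw 95.3 op 0.348 F [0.2 1.6 0.9] n 2
[-11.0, -14.8, 14.8] [0.1, 0.35, 0.15]
[-11.1, -14.8, 14.8] [0.1, 0.35, 0.15]
[0.6499 0.0438 0.1894] [ 0.8 -0.  -0.6] 22.9333
```

View pics/w15.png

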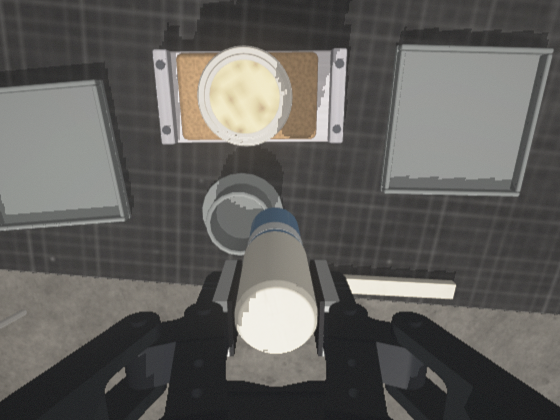

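Request:
servo_tool(
  motion=[
    [-11,-14.8,10,0.1,0.3,0.1,1],
    [-10,-13,8,0.1,0.3,0.1,1],
    [0,0,0,0,0,0,1],
    [0,0,0,0,0,0,1],
  ],
)

```text
time: 23.27
position: [0.6704, 0.0209, 0.1703]
eef_rot: [[-0.996, -0.092, -0.003], [-0.092, 0.996, 0.001], [0.003, 0.001, -1.0]]
ft_force: [0.9, 0.7, -0.3]
opening: 0.349
```

```bash
python3 - <<'E'
from h import *
import pickle;p=pickle.load(open('last.pkl','rb'));print(p2w(p,[[240,223]],.034))
E
python3 plan.py 675 16.4 145 95; python3 shot.py w16
```

```text
[[0.67278235 0.01633639 0.034     ]]
t 23.27 pos [670.4  20.9 170.3] yaw 95.3 op 0.349 F [ 0.9  0.7 -0.3] n 1
[-4.2, -4.9, 25.2] [0.08, -0.16, 0.3]
[0.6703 0.0209 0.1702] [-0.3 -0.  -0.5] 23.3167
```

View pics/w16.png

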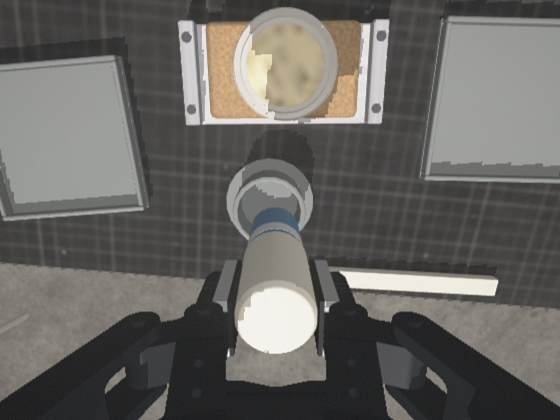

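Request:
servo_tool(
  motion=[
    [-4,-4.5,20,0,0,0.2,1],
    [0,0,15,0,0,0,1],
    [0,0,0,0,0,0,1],
    [0,0,0,0,0,0,1],
  ],
)

```text
time: 23.65
position: [0.6731, 0.0203, 0.1365]
eef_rot: [[-0.996, -0.092, -0.002], [-0.092, 0.996, 0.002], [0.002, 0.002, -1.0]]
ft_force: [-0.2, 1.1, 0.0]
opening: 0.35
```

```bash
python3 plan.py 675 16.4 100 95
```

```text
t 23.65 pos [673.1  20.3 136.5] yaw 95.3 op 0.35 F [-0.2  1.1  0. ] n 1
[-1.6, -4.2, 36.5] [0.13, -0.11, 0.28]
```

Request:
servo_tool(
  motion=[
    [-1.6,-4,8,0,0,0.2,1],
    [0,0,0,0,0,0,1],
  ],
)

```text
time: 23.82
position: [0.6748, 0.0175, 0.1296]
eef_rot: [[-0.996, -0.09, -0.001], [-0.09, 0.996, 0.002], [0.001, 0.002, -1.0]]
ft_force: [-0.6, -0.1, -1.1]
opening: 0.348
```

```bash
python3 plan.py 675 16.4 100 95
```

```text
t 23.82 pos [674.8  17.5 129.6] yaw 95.1 op 0.348 F [-0.6 -0.1 -1.1] n 1
[-0.1, -1.2, 29.6] [0.13, -0.06, 0.15]
```

Request:
servo_tool(
  motion=[
    [0,-1,15,0,0,0.1,1],
    [0,0,12,0,0,0,1],
    [0,0,0,0,0,0,1],
    [0,0,0,0,0,0,1],
  ],
)

```text
time: 24.15
position: [0.6764, 0.0168, 0.1043]
eef_rot: [[-0.996, -0.088, 0.003], [-0.088, 0.996, 0.002], [-0.003, 0.002, -1.0]]
ft_force: [-0.3, -0.1, 0.4]
opening: 0.347
```

```bash
python3 plan.py 675 16.4 90 95
```

```text
t 24.15 pos [676.4  16.8 104.3] yaw 95.1 op 0.347 F [-0.3 -0.1  0.4] n 1
[1.5, -0.3, 14.3] [0.1, 0.18, 0.06]
```

Request:
servo_tool(
  motion=[
    [1,0,6,0,0.1,0,1],
    [0,0,5,0,0,0,1],
    [0,0,0,0,0,0,1],
  ],
)

```text
time: 24.4
position: [0.6761, 0.0168, 0.0938]
eef_rot: [[-0.996, -0.088, 0.003], [-0.088, 0.996, 0.002], [-0.003, 0.002, -1.0]]
ft_force: [-0.7, -0.3, -0.3]
opening: 0.347
```

Request:
servo_tool(
  motion=[
    [0,0,3,0,0,0,1],
    [0,0,0,0,0,0,1],
  ],
)

```text
time: 24.57
position: [0.6763, 0.0168, 0.0907]
eef_rot: [[-0.996, -0.088, 0.003], [-0.088, 0.996, 0.002], [-0.003, 0.002, -1.0]]
ft_force: [-0.9, -0.4, -0.8]
opening: 0.347
```

Request:
servo_tool(
  motion=[
    [0,0,2,0,0,0,1],
    [0,0,0,0,0,0,1],
  ],
)

```text
time: 24.73
position: [0.6765, 0.0168, 0.0887]
eef_rot: [[-0.996, -0.088, 0.004], [-0.088, 0.996, 0.002], [-0.004, 0.001, -1.0]]
ft_force: [0.6, -0.9, -0.5]
opening: 0.344
```

Request:
servo_tool(
  motion=[
    [0,0,1.5,0,0,0,1],
    [0,0,0,0,0,0,1],
  ],
)

```text
time: 24.9
position: [0.6774, 0.0167, 0.0885]
eef_rot: [[-0.996, -0.088, 0.006], [-0.088, 0.996, 0.002], [-0.006, 0.001, -1.0]]
ft_force: [0.5, 1.1, 0.0]
opening: 0.348
```

Stalled at 88.5, seated. Release and lift.

Request:
servo_tool(
  motion=[
    [0,0,0,0,0,0,0.7],
    [0,0,0,0,0,0,0.3],
    [0,0,0,0,0,0,0.2],
    [0,0,0,0,0,0,0.2],
    [0,0,-20,0,0,0,0.2],
  ],
)

```text
time: 25.32
position: [0.6747, 0.0168, 0.1052]
eef_rot: [[-0.996, -0.088, -0.001], [-0.088, 0.996, 0.002], [0.001, 0.002, -1.0]]
ft_force: [-0.6, -0.1, -0.6]
opening: 0.799
```

Request:
servo_tool(
  motion=[
    [0,0,-35,0,0,0,0.2],
    [0,0,-40,0,0,0,0],
    [20,0,-40,0,0,0,0],
    [20,0,-20,0,0,0,0],
    [0,0,0,0,0,0,0],
  ],
)

```text
time: 25.73
position: [0.6358, 0.013, 0.2435]
eef_rot: [[-0.996, -0.088, -0.002], [-0.088, 0.996, 0.002], [0.002, 0.002, -1.0]]
ft_force: [-0.4, 0.4, 0.0]
opening: 0.997
```

```bash
python3 shot.py w17 dish_a
```

```text
[0.6371 0.013  0.2423] [ 0.6  0.5 -0.1] 25.7833
dish_a cut 0.69 [110. 168.] rect [ 638.  -151.9] [118.  121.5] 9.7
dish_a cut 0.65 [460. 134.] rect [578.2 188.1] [118.8 122.5] 3.7
dish_a tip 0.74 [451. 143.] [581.2 187.6   0. ]
```

View pics/w17.png

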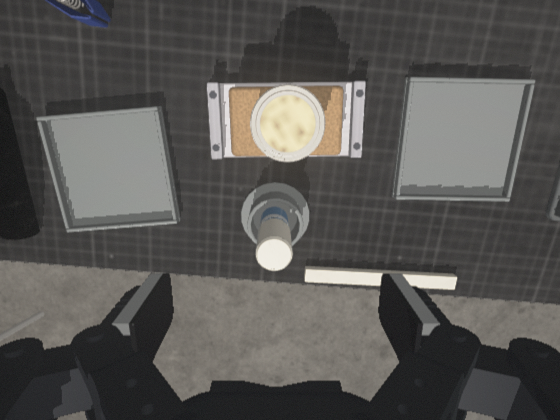

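```bash
python3 - <<'E'
from h import *
import pickle;p=pickle.load(open('last.pkl','rb'))
i=cv2.imread('pics/w17.png')
cv2.imwrite('pics/w17c.png',np.hstack([cv2.resize(i[90:245,25:195],None,fx=2.3,fy=2.3,interpolation=2),cv2.resize(i[60:215,385:555],None,fx=2.3,fy=2.3,interpolation=2)]))
for c in ([(38,119),(159,108),(179,221),(67,231)],[(409,77),(535,80),(512,201),(396,199)]):
    W=p2w(p,c,.014)*1000;print(np.round(W,1).tolist(),W.mean(0));
    e=W-np.roll(W,1,0);print(np.hypot(e[:,0],e[:,1]),np.degrees(np.arctan2(e[:,1],e[:,0]))%90)
    print('tiltcheck')
E
```

```text
[[593.4, -219.4, 14.0], [573.0, -104.0, 14.0], [684.6, -83.8, 14.0], [706.0, -200.9, 14.0]] [ 639.25211163 -152.03262574   14.        ]
[114.07425999 117.27139415 113.35566596 118.97337191] [ 9.36140734 10.00924404 10.21650489 10.35215564]
tiltcheck
[[524.8, 127.6, 14.0], [516.9, 245.2, 14.0], [633.0, 256.4, 14.0], [641.4, 137.3, 14.0]] [579.01673853 191.62235224  14.        ]
[116.98984125 117.89892356 116.57610633 119.46039732] [4.74970809 3.80403812 5.52030705 4.01991473]
tiltcheck
```

View pics/w17c.png

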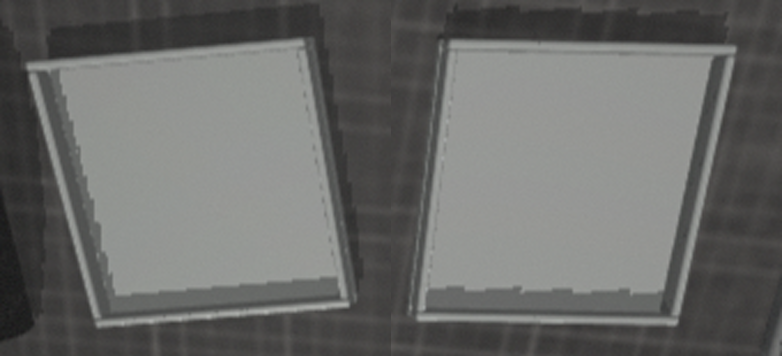

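```bash
python3 plan.py 395 -120 190 20
```

```text
t 25.88 pos [636.5  13.2 238.5] yaw 95.1 op 1.0 F [ 0.7  0.2 -0.6] n 11
[22.9, -10.1, 4.5] [-0.01, -0.04, 6.82]
[21.5, -12.8, 4.5] [-0.01, -0.04, 6.82]
[19.9, -15.3, 4.5] [-0.01, -0.04, 6.82]
[17.9, -17.5, 4.5] [-0.01, -0.04, 6.82]
[15.7, -19.5, 4.5] [-0.01, -0.04, 6.82]
[13.3, -21.2, 4.4] [-0.01, -0.04, 6.82]
[10.7, -22.7, 4.4] [-0.01, -0.04, 6.82]
[7.9, -23.8, 4.4] [-0.01, -0.04, 6.82]
[5.0, -24.6, 4.4] [-0.01, -0.04, 6.82]
[2.1, -25.0, 4.4] [-0.01, -0.04, 6.82]
[-0.9, -25.1, 4.4] [-0.01, -0.04, 6.82]
```

Request:
servo_tool(
  motion=[
    [23,-10,3,0,0,6.8,0],
    [21.5,-13,3,0,0,6.8,0],
    [20,-15,3,0,0,6.8,0],
    [18,-17.5,4,0,0,6.8,0],
    [15.7,-19.5,4,0,0,6.8,0],
  ],
)

```text
time: 26.3
position: [0.5269, -0.0458, 0.2119]
eef_rot: [[-0.866, 0.5, -0.013], [0.5, 0.866, 0.006], [0.014, -0.001, -1.0]]
ft_force: [0.5, -1.5, 1.0]
opening: 1.001
```

Request:
servo_tool(
  motion=[
    [13.3,-21,4,0,0,6.8,0],
    [10.7,-22.7,4,0,0,6.8,0],
    [8,-23.8,4,0,0,6.8,0],
    [5,-24.6,4,0,0,6.8,0],
    [2,-25,4,0,0,6.8,0],
  ],
)

```text
time: 26.72
position: [0.4075, -0.1038, 0.1828]
eef_rot: [[-0.411, 0.911, -0.029], [0.911, 0.412, 0.011], [0.022, -0.021, -1.0]]
ft_force: [-0.6, -0.7, -0.5]
opening: 0.999
```

Request:
servo_tool(
  motion=[
    [0,-10,2,0,0,6.8,0],
    [0,0,0,0,0,0,0],
  ],
)

```text
time: 26.88
position: [0.3914, -0.1077, 0.1765]
eef_rot: [[-0.288, 0.957, -0.04], [0.957, 0.289, 0.015], [0.026, -0.034, -0.999]]
ft_force: [0.1, 0.6, -0.6]
opening: 1.001
```

```bash
python3 shot.py w18 clip
```

```text
[ 0.3921 -0.1075  0.1766] [-0.2  0.6 -0.4] 26.9333
clip cut 0.75 [355. 313.] rect [ 486.2 -179.2] [64.2 45.8] 61.3
clip cut 0.68 [263. 261.] rect [ 387.9 -156.7] [20.8 49.2] 21.1
clip tip 0.8 [356. 302.] [ 486.2 -181.3    0. ]
clip tip 0.6 [262. 253.] [ 388.6 -160.3    0. ]
```

View pics/w18.png

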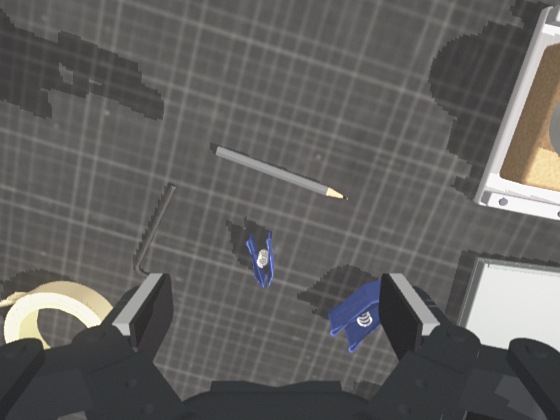

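```bash
python3 - <<'E'
from h import *
import pickle;p=pickle.load(open('last.pkl','rb'))
hsv=cv2.cvtColor(p['frame'],cv2.COLOR_RGB2HSV);m=cv2.inRange(hsv,(105,80,40),(130,255,255));m[:220]=0;m[:,310:]=0
k=cv2.dilate(m,np.ones((5,5)));c=np.argwhere(m)[:,::-1]
for z in (0,.012,.024):
    r=cv2.minAreaRect((p2w(p,c,z)[:,:2]*1000).astype(np.float32));print(z,r)
cv2.imwrite('pics/w18c.png',cv2.resize(cv2.imread('pics/w18.png')[215:305,210:310],None,fx=6,fy=6,interpolation=2))
E
python3 plan.py 390 -158 110 22
```

```text
0 ((388.7693786621094, -167.8890380859375), (23.317813873291016, 53.507747650146484), 20.773296356201172)
0.012 ((388.2239074707031, -162.74632263183594), (22.380189895629883, 51.356178283691406), 20.773292541503906)
0.024 ((387.6784362792969, -157.60362243652344), (21.442567825317383, 49.20461654663086), 20.77327537536621)
t 27.03 pos [ 394.8 -107.7  177.8] yaw 17.3 op 1.0 F [ 0.6 -0.8  0.1] n 3
[-16.1, -5.9, 22.4] [-0.55, -0.48, -1.57]
[-15.7, -6.5, 22.5] [-0.55, -0.48, -1.57]
[-15.3, -7.1, 22.5] [-0.55, -0.48, -1.57]
```

View pics/w18c.png

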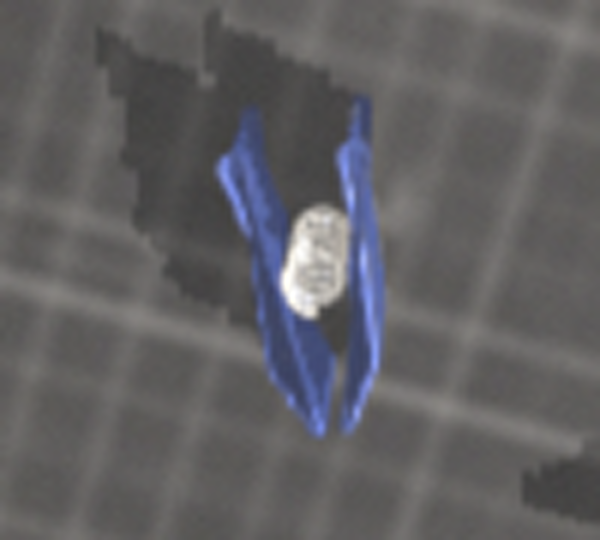

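Request:
servo_tool(
  motion=[
    [-16,-6,22,-0.5,-0.5,-1.3,0.4],
    [-16,-6.5,22,-0.5,-0.5,-1.3,0.4],
    [-15,-7,22,-0.5,-0.5,-1.2,0.4],
    [0,0,0,0,0,0,0.4],
    [0,0,0,0,0,0,0.4],
  ],
)

```text
time: 27.45
position: [0.4001, -0.1603, 0.1101]
eef_rot: [[-0.381, 0.925, 0.009], [0.925, 0.381, -0.006], [-0.008, 0.006, -1.0]]
ft_force: [-0.7, 0.5, 0.6]
opening: 0.603
```

```bash
python3 plan.py 388.5 -160 60 21;python3 shot.py w19 
```

```text
t 27.45 pos [ 400.1 -160.3  110.1] yaw 22.4 op 0.603 F [-0.7  0.5  0.6] n 2
[2.6, -5.5, 25.0] [0.17, 0.24, 0.69]
[2.4, -5.4, 25.0] [0.17, 0.24, 0.69]
[ 0.4002 -0.1602  0.1103] [ 0.4 -0.2 -0.4] 27.5
```

View pics/w19.png

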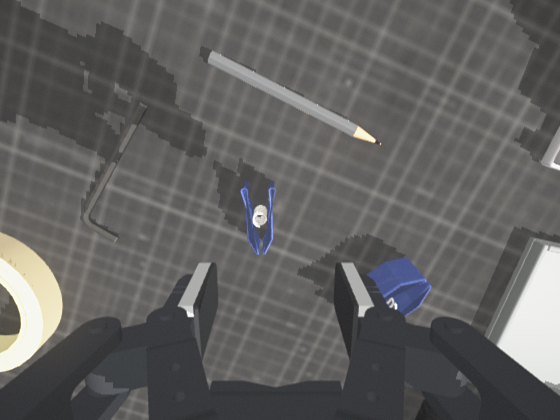

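```bash
python3 - <<'E'
from h import *
import pickle;p=pickle.load(open('last.pkl','rb'))
print(p2w(p,[[260,221],[261,253],[259.5,188]],.024)*1000)
E
```

```text
[[ 389.8429687  -159.38862334   24.        ]
 [ 398.30427272 -179.00706165   24.        ]
 [ 381.8993215  -140.16903538   24.        ]]
```

Request:
servo_tool(
  motion=[
    [3,-5,25,0.1,0.2,0,0.4],
    [2,-4,22,0.1,0.2,0,0.4],
    [0,0,0,0,0,0,0.4],
    [0,0,0,0,0,0,0.4],
  ],
)

```text
time: 27.83
position: [0.3967, -0.159, 0.0659]
eef_rot: [[-0.386, 0.922, 0.01], [0.922, 0.386, -0.004], [-0.008, 0.008, -1.0]]
ft_force: [0.4, -0.4, 0.3]
opening: 0.599
```

```bash
python3 plan.py 390 -159.5 26 22.5
```

```text
t 27.83 pos [ 396.7 -159.    65.9] yaw 22.7 op 0.599 F [ 0.4 -0.4  0.3] n 2
[1.2, -3.3, 19.9] [0.23, 0.22, 0.11]
[1.1, -3.3, 19.9] [0.23, 0.22, 0.11]
```

Request:
servo_tool(
  motion=[
    [1.2,-4,17,0.2,0.2,0,0.4],
    [1,-2.5,14,0.2,0.2,0,0.4],
    [0,0,0,0,0,0,0.4],
    [0,0,0,0,0,0,0.4],
  ],
)

```text
time: 28.17
position: [0.3958, -0.1601, 0.0395]
eef_rot: [[-0.39, 0.921, 0.009], [0.921, 0.39, -0.005], [-0.008, 0.007, -1.0]]
ft_force: [1.0, -0.3, -0.8]
opening: 0.603
```

```bash
python3 plan.py 390 -159.5 27 22.5
```

```text
t 28.17 pos [ 395.8 -160.1   39.5] yaw 22.9 op 0.603 F [ 1.  -0.3 -0.8] n 1
[2.9, -5.2, 12.5] [0.38, 0.44, 0.44]
```

Request:
servo_tool(
  motion=[
    [2.5,-4.5,7,0.3,0.4,0.4,0.4],
    [0,0,3,0,0,0,0.4],
  ],
)

```text
time: 28.33
position: [0.3928, -0.1602, 0.0317]
eef_rot: [[-0.384, 0.923, 0.006], [0.923, 0.384, -0.002], [-0.004, 0.004, -1.0]]
ft_force: [0.2, 0.9, -0.4]
opening: 0.601
```

```bash
python3 plan.py 390 -159.5 27 22.5
```

```text
t 28.33 pos [ 392.8 -160.2   31.7] yaw 22.6 op 0.601 F [ 0.2  0.9 -0.4] n 1
[1.7, -2.4, 4.7] [0.24, 0.25, 0.08]
```

Request:
servo_tool(
  motion=[
    [1.7,-2.4,3.5,0.2,0.2,0,0.6],
    [0,-0.5,1,0,0,0,1],
    [0,0,0.5,0,0,0,1],
    [0,0,0,0,0,0,1],
    [0,0,0,0,0,0,1],
  ],
)

```text
time: 28.75
position: [0.3903, -0.1603, 0.0279]
eef_rot: [[-0.384, 0.923, 0.003], [0.923, 0.384, -0.002], [-0.003, 0.002, -1.0]]
ft_force: [1.0, 0.4, -0.2]
opening: 0.201
```

Request:
servo_tool(
  motion=[
    [0,0,0,0,0,0,1],
    [0,0,0,0,0,0,1],
  ],
)

```text
time: 28.92
position: [0.3903, -0.1604, 0.028]
eef_rot: [[-0.383, 0.924, 0.003], [0.924, 0.383, -0.002], [-0.003, 0.002, -1.0]]
ft_force: [-0.1, 0.3, 0.4]
opening: 0.203
```

```bash
python3 plan.py 390 -159.5 110 22.5;python3 shot.py w20
```

```text
t 28.92 pos [ 390.3 -160.4   28. ] yaw 22.5 op 0.203 F [-0.1  0.3  0.4] n 3
[0.2, 0.1, -27.3] [0.04, 0.06, 0.02]
[0.3, 0.1, -27.3] [0.04, 0.06, 0.02]
[0.3, 0.0, -27.3] [0.04, 0.06, 0.02]
[ 0.3903 -0.1604  0.0279] [-0.8  0.6 -0.4] 28.9667
```

View pics/w20.png

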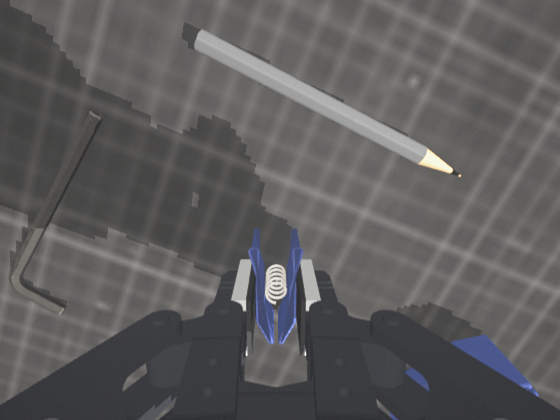

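Request:
servo_tool(
  motion=[
    [0,0,-20,0,0,0,1],
    [0,0,-40,0,0,0,1],
    [0,0,-40,0,0,0,1],
  ],
)

```text
time: 29.22
position: [0.3853, -0.1576, 0.1242]
eef_rot: [[-0.383, 0.924, -0.011], [0.924, 0.383, 0.007], [0.011, -0.008, -1.0]]
ft_force: [1.8, 0.4, -1.7]
opening: 0.199
```

```bash
python3 plan.py 579 190 135 22.5
```

```text
t 29.22 pos [ 385.3 -157.6  124.2] yaw 22.5 op 0.199 F [ 1.8  0.4 -1.7] n 10
[24.7, 31.2, -1.0] [-0.04, -0.06, 0.0]
[24.7, 31.2, -1.1] [-0.04, -0.06, 0.0]
[24.7, 31.2, -1.1] [-0.04, -0.06, 0.0]
[24.7, 31.2, -1.1] [-0.04, -0.06, 0.0]
[24.7, 31.2, -1.1] [-0.04, -0.06, 0.0]
[24.7, 31.2, -1.1] [-0.04, -0.06, 0.0]
[24.7, 31.2, -1.1] [-0.04, -0.06, 0.0]
[24.7, 31.2, -1.1] [-0.04, -0.06, 0.0]
[24.7, 31.2, -1.1] [-0.04, -0.06, 0.0]
[24.7, 31.2, -1.1] [-0.04, -0.06, 0.0]
```

Request:
servo_tool(
  motion=[
    [24.7,31,-1,0,0,0,1],
    [24.7,31,-1,0,0,0,1],
    [24.7,31,-1,0,0,0,1],
    [24.7,31,-1,0,0,0,1],
    [24.7,31,-1,0,0,0,1],
  ],
)

```text
time: 29.63
position: [0.4884, 0.0114, 0.1391]
eef_rot: [[-0.368, 0.93, 0.005], [0.93, 0.368, -0.002], [-0.004, 0.004, -1.0]]
ft_force: [0.7, -1.1, -0.3]
opening: 0.202
```

Request:
servo_tool(
  motion=[
    [24.7,31,-1,0,0,0,1],
    [24.7,31,-1,0,0,0,1],
    [24.7,31,-1,0,0,0,1],
    [22,28,0,0,0,0,1],
    [15,15,0,0,0,0,1],
  ],
)

```text
time: 30.05
position: [0.5783, 0.1766, 0.1426]
eef_rot: [[-0.37, 0.929, 0.008], [0.929, 0.37, -0.001], [-0.004, 0.007, -1.0]]
ft_force: [0.4, 0.5, 0.0]
opening: 0.2
```

Request:
servo_tool(
  motion=[
    [0,0,0,0,0,0,1],
  ],
)

```text
time: 30.13
position: [0.5803, 0.1808, 0.1426]
eef_rot: [[-0.373, 0.928, 0.01], [0.928, 0.373, 0.0], [-0.003, 0.009, -1.0]]
ft_force: [1.0, -0.4, 0.5]
opening: 0.195
```

```bash
python3 plan.py 579 190 110 22.5; python3 shot.py w21 dish_a
```

```text
t 30.13 pos [580.3 180.8 142.6] yaw 21.9 op 0.195 F [ 1.  -0.4  0.5] n 1
[9.1, 1.9, 32.5] [0.53, 0.19, -0.62]
[0.5794 0.1793 0.1423] [0.7 0.8 0.3] 30.1833
dish_a cut 0.67 [272. 183.] rect [578.4 192.2] [117.6 117.1] 3.9
dish_a tip 0.82 [276. 189.] [577.1 192.7   0. ]
```

View pics/w21.png

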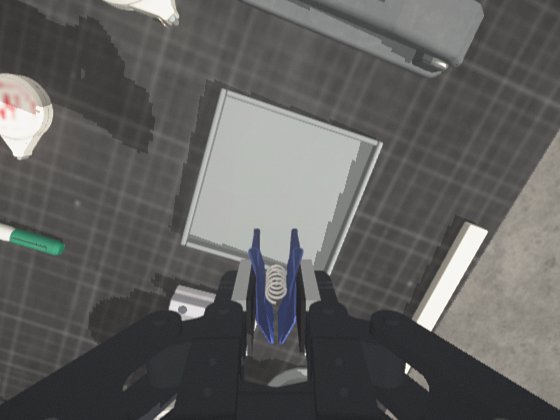

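Request:
servo_tool(
  motion=[
    [10,2,28,0.4,0,-0.5,1],
    [1,0,25,0,0,0,1],
    [0,0,0,0,0,0,1],
  ],
)

```text
time: 30.53
position: [0.5744, 0.1829, 0.0893]
eef_rot: [[-0.376, 0.927, 0.0], [0.927, 0.376, -0.006], [-0.006, -0.002, -1.0]]
ft_force: [-1.1, -1.0, 0.3]
opening: 0.201
```

```bash
python3 plan.py 578.2 191 60 22.5
```

```text
t 30.53 pos [574.4 182.9  89.3] yaw 22.1 op 0.201 F [-1.1 -1.   0.3] n 1
[6.3, 6.7, 29.3] [-0.11, 0.34, -0.42]
```

Request:
servo_tool(
  motion=[
    [6,6,20,0,0.3,-0.3,1],
    [1,1,15,0,0,0,1],
    [0,0,0,0,0,0,1],
  ],
)

```text
time: 30.78
position: [0.5762, 0.187, 0.0548]
eef_rot: [[-0.377, 0.926, -0.005], [0.926, 0.377, -0.003], [-0.001, -0.006, -1.0]]
ft_force: [-0.6, 0.5, 0.8]
opening: 0.204
```

```bash
python3 plan.py 578.2 191 36 22.5
```

```text
t 30.78 pos [576.2 187.   54.8] yaw 22.1 op 0.204 F [-0.6  0.5  0.8] n 1
[2.9, 3.5, 18.8] [-0.32, 0.05, -0.38]
```

Request:
servo_tool(
  motion=[
    [3,3,8,-0.3,0,-0.3,1],
    [0,0,6,0,0,0,1],
    [0,0,0,0,0,0,1],
  ],
)

```text
time: 31.03
position: [0.578, 0.1884, 0.0426]
eef_rot: [[-0.379, 0.925, 0.001], [0.925, 0.379, -0.001], [-0.001, 0.001, -1.0]]
ft_force: [0.5, -0.3, 0.1]
opening: 0.201
```

```bash
python3 plan.py 578.2 191 33 22.5
```

```text
t 31.03 pos [578.  188.4  42.6] yaw 22.3 op 0.201 F [ 0.5 -0.3  0.1] n 1
[2.4, 1.1, 9.6] [0.03, 0.08, -0.24]
```

Request:
servo_tool(
  motion=[
    [2.4,1,5,0,0,-0.2,1],
    [0,0,3,0,0,0,1],
    [0,0,0,0,0,0,1],
  ],
)

```text
time: 31.28
position: [0.5791, 0.1907, 0.0359]
eef_rot: [[-0.382, 0.924, 0.004], [0.924, 0.382, -0.001], [-0.002, 0.003, -1.0]]
ft_force: [0.4, -0.1, -0.2]
opening: 0.199
```

Request:
servo_tool(
  motion=[
    [0.5,0,2,0,0,0,1],
    [0,0,0,0,0,0,1],
  ],
)

```text
time: 31.45
position: [0.5792, 0.1914, 0.0342]
eef_rot: [[-0.382, 0.924, 0.004], [0.924, 0.382, -0.0], [-0.002, 0.004, -1.0]]
ft_force: [0.3, -0.7, -0.5]
opening: 0.199
```

```bash
python3 plan.py 578.2 191 33 22.5
```

```text
t 31.45 pos [579.2 191.4  34.2] yaw 22.5 op 0.199 F [ 0.3 -0.7 -0.5] n 1
[-0.0, -1.1, 1.2] [0.22, 0.12, -0.04]
```

Request:
servo_tool(
  motion=[
    [0,-1,1.5,0.2,0,0,1],
    [0,0,0,0,0,0,1],
  ],
)

```text
time: 31.62
position: [0.5784, 0.1912, 0.0328]
eef_rot: [[-0.382, 0.924, 0.001], [0.924, 0.382, -0.002], [-0.002, 0.001, -1.0]]
ft_force: [-0.1, -0.2, 0.6]
opening: 0.198
```

Request:
servo_tool(
  motion=[
    [0,0,1,0,0,0,1],
    [0,0,0,0,0,0,1],
  ],
)

```text
time: 31.78
position: [0.5785, 0.1914, 0.0319]
eef_rot: [[-0.383, 0.924, 0.002], [0.924, 0.383, -0.002], [-0.002, 0.001, -1.0]]
ft_force: [-0.5, -0.6, 0.1]
opening: 0.201
```

Request:
servo_tool(
  motion=[
    [0,0,1,0,0,0,1],
    [0,0,0,0,0,0,1],
  ],
)

```text
time: 31.95
position: [0.5788, 0.1915, 0.032]
eef_rot: [[-0.383, 0.924, 0.002], [0.924, 0.383, -0.002], [-0.002, 0.002, -1.0]]
ft_force: [-0.4, -0.8, 0.4]
opening: 0.201
```

Seated. Release to about 45 % open and lift.

Request:
servo_tool(
  motion=[
    [0,0,0,0,0,0,0.7],
    [0,0,0,0,0,0,0.55],
    [0,0,0,0,0,0,0.55],
    [0,0,-15,0,0,0,0.55],
    [0,0,-35,0,0,0,0.5],
  ],
)

```text
time: 32.37
position: [0.574, 0.1904, 0.0766]
eef_rot: [[-0.382, 0.924, -0.01], [0.924, 0.382, -0.004], [-0.0, -0.01, -1.0]]
ft_force: [0.7, -0.1, -0.2]
opening: 0.498
```

Request:
servo_tool(
  motion=[
    [-10,0,-40,0,0,0,0],
    [-15,0,-40,0,0,0,0],
    [-10,0,-20,0,0,0,0],
    [0,0,0,0,0,0,0],
  ],
)

```text
time: 32.7
position: [0.5897, 0.1583, 0.1844]
eef_rot: [[-0.384, 0.923, -0.006], [0.923, 0.384, -0.004], [-0.001, -0.007, -1.0]]
ft_force: [0.2, 0.6, -0.0]
opening: 0.996
```

```bash
python3 shot.py w22 clip dish_a reel
```

```text
[0.589  0.1588 0.1829] [ 0.4 -1.1  0.5] 32.75
clip cut 0.93 [285. 158.] rect [578.5 191.8] [19.5 40.3] 22.6
clip tip 0.71 [279. 155.] [578.1 189.4   0. ]
dish_a cut 0.9 [278. 147.] rect [578.4 192. ] [118.1 117.6] 3.9
dish_a tip 0.93 [278. 153.] [576.8 190.3   0. ]
reel cut 0.63 [58. 71.] rect [395.6 180.7] [45.4 52.4] 52.4
reel tip 0.92 [65. 81.] [394.5 177.7   0. ]
```

View pics/w22.png

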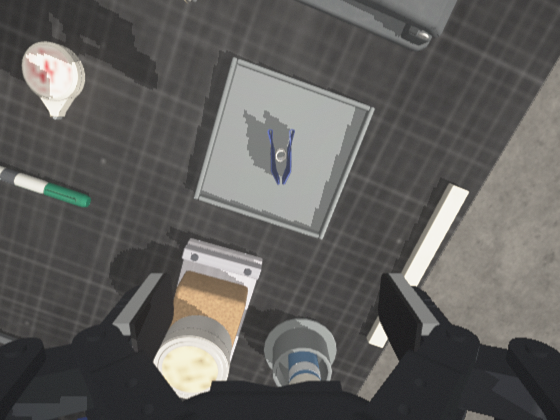

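```bash
python3 plan.py 398 160 170 25
```

```text
t 33.05 pos [584.8 159.4 177.6] yaw 22.7 op 0.998 F [ 0.1 -0.4 -0.8] n 5
[14.5, -34.4, 2.2] [-0.22, -0.03, -0.47]
[14.8, -34.3, 2.1] [-0.22, -0.03, -0.47]
[15.1, -34.2, 1.9] [-0.22, -0.03, -0.47]
[15.3, -34.0, 1.8] [-0.22, -0.03, -0.47]
[15.6, -33.9, 1.6] [-0.22, -0.03, -0.47]
```

Request:
servo_tool(
  motion=[
    [14.5,-34,2,-0.2,0,-0.5,0.2],
    [14.8,-34,2,-0.2,0,-0.5,0.2],
    [15,-34,2,-0.2,0,-0.5,0.2],
    [15.3,-34,2,-0.2,0,-0.5,0.2],
    [13,-28,2,0,0,-0.5,0.2],
  ],
)

```text
time: 33.47
position: [0.4041, 0.1608, 0.1629]
eef_rot: [[-0.426, 0.905, -0.006], [0.905, 0.426, 0.0], [0.003, -0.006, -1.0]]
ft_force: [-0.7, -0.0, 0.6]
opening: 0.8
```

Request:
servo_tool(
  motion=[
    [0,0,0,0,0,0,0.2],
    [0,0,0,0,0,0,0.2],
  ],
)

```text
time: 33.63
position: [0.3925, 0.1601, 0.1598]
eef_rot: [[-0.429, 0.903, -0.02], [0.903, 0.429, -0.002], [0.007, -0.019, -1.0]]
ft_force: [2.1, 0.4, -0.1]
opening: 0.799
```

```bash
python3 shot.py w23 reel; python3 - <<'E'
import cv2
cv2.imwrite('pics/w23c.png',cv2.resize(cv2.imread('pics/w23.png')[100:310,160:400],None,fx=2.8,fy=2.8,interpolation=2))
E
```

```text
[0.3918 0.1599 0.1595] [-1.2 -0.1 -0.1] 33.6833
reel cut 0.92 [287. 179.] rect [386.8 179.8] [48.3 41.5] 69.3
reel cut 0.56 [419.  62.] rect [438.1 296. ] [70.8 59.3] 1.8
reel tip 0.73 [286. 184.] [391.7 174.9   0. ]
reel tip 0.73 [413.  73.] [439.3 290.3   0. ]
```

View pics/w23c.png

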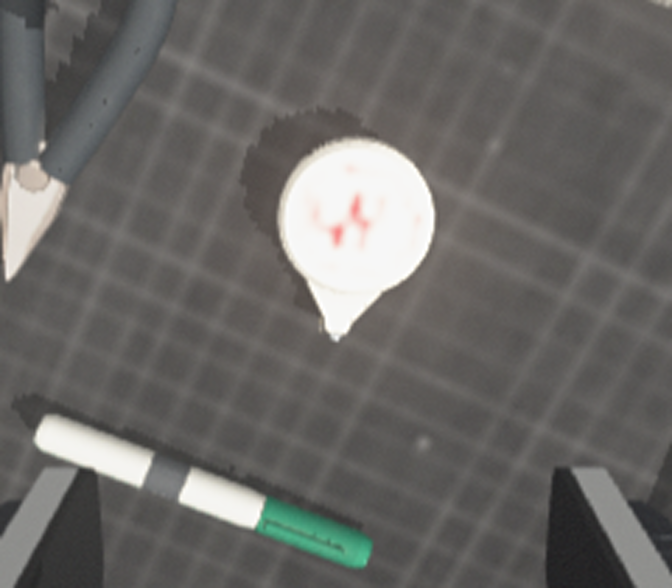

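```bash
python3 - <<'E'
from h import *
import pickle;p=pickle.load(open('last.pkl','rb'))
a=p2w(p,[[287.5,177.1]],.015)[0]*1000;b=p2w(p,[[279.6,220]],.008)[0]*1000
d=a-b;print(a,b,np.hypot(d[0],d[1]),np.degrees(np.arctan2(d[1],d[0]))-90, 'r',np.hypot(*(p2w(p,[[260,177.1]],.015)[0]*1000-a)[:2]))
u=(a-b)[:2];u/=np.hypot(*u);print('origin',a[:2]-7*u)
E
python3 plan.py 386 181 90 35
```

```text
[388.58897098 183.02321043  15.        ] [398.87189227 147.48592744   8.        ] 36.995093622495595 16.138110024714635 r 20.974839538280953
origin [390.53464653 176.29904902]
t 33.78 pos [395.3 160.2 160.3] yaw 25.4 op 0.799 F [-0.3  0.3 -1.1] n 2
[11.2, 0.9, 35.2] [-0.46, -0.21, -4.83]
[11.2, 1.5, 35.2] [-0.46, -0.21, -4.83]
```

```bash
python3 plan.py 387 183 70 16
```

```text
t 33.78 pos [395.3 160.2 160.3] yaw 25.4 op 0.799 F [-0.3  0.3 -1.1] n 3
[7.9, 1.3, 30.1] [-0.33, -0.09, 3.12]
[8.0, 0.7, 30.1] [-0.33, -0.09, 3.12]
[8.0, 0.1, 30.1] [-0.33, -0.09, 3.12]
```

Request:
servo_tool(
  motion=[
    [8,1,29,-0.3,0,3.1,0.25],
    [8,0.5,29,-0.3,0,3.1,0.25],
    [7,0,25,-0.3,0,3,0.25],
    [0,0,0,0,0,0,0.25],
  ],
)

```text
time: 34.12
position: [0.3993, 0.1847, 0.0769]
eef_rot: [[-0.269, 0.963, 0.013], [0.963, 0.269, 0.007], [0.004, 0.015, -1.0]]
ft_force: [-2.3, -1.0, -0.2]
opening: 0.753
```

```bash
python3 plan.py 388.6 183 45 16; python3 shot.py w24 reel
```

```text
t 34.12 pos [399.3 184.7  76.9] yaw 15.6 op 0.753 F [-2.3 -1.  -0.2] n 1
[1.1, -11.2, 31.7] [0.84, -0.2, -0.4]
[0.4006 0.1847 0.0784] [0.5 0.  0.3] 34.1667
reel cut 0.85 [407.  58.] rect [436.3 289.5] [64.4 57.9] 15.8
reel cut 0.83 [256. 242.] rect [387.4 181.7] [50.9 42.9] 69.1
reel tip 0.66 [406.  71.] [441.5 291.1   0. ]
reel tip 0.64 [258. 247.] [392.2 175.    0. ]
```

View pics/w24.png

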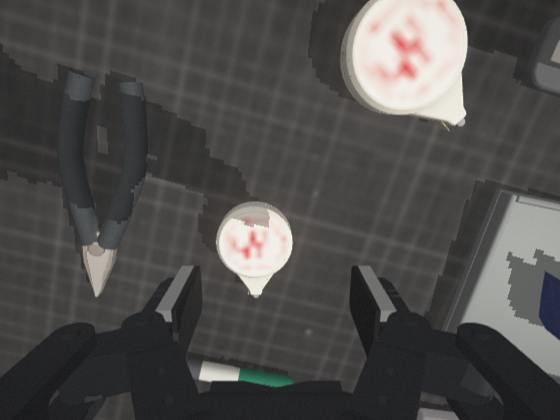

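```bash
python3 - <<'E'
from h import *
import pickle;p=pickle.load(open('last.pkl','rb'))
print(p2w(p,[[254.5,240]],.015)*1000)
E
```

```text
[[388.26337509 184.30650642  15.        ]]
```

Request:
servo_tool(
  motion=[
    [1,-10,20,0.7,-0.2,-0.3,0.25],
    [0,-1,10,0,0,0,0.25],
  ],
)

```text
time: 34.43
position: [0.3967, 0.1835, 0.0538]
eef_rot: [[-0.28, 0.96, 0.017], [0.96, 0.28, 0.004], [-0.001, 0.017, -1.0]]
ft_force: [-0.2, 0.6, -1.4]
opening: 0.749
```

```bash
python3 plan.py 388.6 183 27 16
```

```text
t 34.43 pos [396.7 183.5  53.8] yaw 16.3 op 0.749 F [-0.2  0.6 -1.4] n 1
[1.8, -8.4, 26.6] [0.98, 0.05, 0.25]
```

Request:
servo_tool(
  motion=[
    [2,-7,10,0.9,0,0.2,0.25],
    [0,-1,7,0,0,0,0.25],
  ],
)

```text
time: 34.6
position: [0.3917, 0.1835, 0.0381]
eef_rot: [[-0.277, 0.961, 0.006], [0.961, 0.277, 0.001], [-0.001, 0.006, -1.0]]
ft_force: [-0.6, 0.3, -0.8]
opening: 0.748
```

```bash
python3 plan.py 388.6 183.5 27 16
```

```text
t 34.6 pos [391.7 183.5  38.1] yaw 16.1 op 0.748 F [-0.6  0.3 -0.8] n 1
[0.9, -3.1, 11.1] [0.35, 0.06, 0.1]
```

Request:
servo_tool(
  motion=[
    [1,-3,6,0.3,0,0,0.25],
    [0,0,3,0,0,0,0.25],
  ],
)

```text
time: 34.77
position: [0.3897, 0.1836, 0.0292]
eef_rot: [[-0.278, 0.961, 0.003], [0.961, 0.278, -0.0], [-0.001, 0.002, -1.0]]
ft_force: [-1.9, 0.2, -0.2]
opening: 0.754
```

```bash
python3 plan.py 388.6 183.5 27 16
```

```text
t 34.77 pos [389.7 183.6  29.2] yaw 16.1 op 0.754 F [-1.9  0.2 -0.2] n 1
[0.2, -1.1, 2.2] [0.13, 0.06, 0.12]
```

Request:
servo_tool(
  motion=[
    [0,-1,2.5,0.1,0,0,0.5],
    [0,0,0.5,0,0,0,1],
    [0,0,0,0,0,0,1],
    [0,0,0,0,0,0,1],
    [0,0,0,0,0,0,1],
  ],
)

```text
time: 35.18
position: [0.3896, 0.1834, 0.0273]
eef_rot: [[-0.278, 0.96, 0.002], [0.96, 0.278, -0.0], [-0.001, 0.002, -1.0]]
ft_force: [0.4, 0.1, -1.0]
opening: 0.468
```

Request:
servo_tool(
  motion=[
    [0,0,0,0,0,0,1],
  ],
)

```text
time: 35.27
position: [0.3898, 0.1835, 0.0275]
eef_rot: [[-0.278, 0.96, 0.003], [0.96, 0.278, -0.0], [-0.001, 0.002, -1.0]]
ft_force: [-0.0, 0.3, -0.4]
opening: 0.466
```

```bash
python3 plan.py 388.6 183.5 27 16; python3 shot.py w25
```

```text
t 35.27 pos [389.8 183.5  27.5] yaw 16.2 op 0.466 F [-0.   0.3 -0.4] n 1
[0.3, -1.2, 0.5] [0.14, 0.06, 0.16]
[0.3899 0.1835 0.0275] [0.9 0.5 0.3] 35.3167
```

View pics/w25.png

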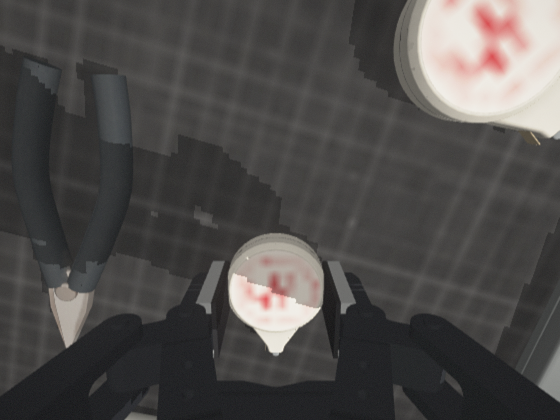

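Request:
servo_tool(
  motion=[
    [0,0,-20,0,0,0,1],
    [0,0,-40,0,0,0,1],
    [0,0,-40,0,0,0,1],
    [0,0,-40,0,0,0,1],
  ],
)

```text
time: 35.65
position: [0.3841, 0.1818, 0.165]
eef_rot: [[-0.278, 0.96, -0.015], [0.961, 0.278, -0.006], [-0.001, -0.016, -1.0]]
ft_force: [1.1, 1.1, -0.2]
opening: 0.468
```

```bash
python3 - <<'E'
from h import *
import pickle;p=pickle.load(open('last.pkl','rb'))
print(p2w(p,[[276,285]],.015)*1000)
E
python3 plan.py 637 -145 170 16
```

```text
[[389.63677811 184.73607633  15.        ]]
t 35.65 pos [384.1 181.8 165. ] yaw 16.1 op 0.468 F [ 1.1  1.1 -0.2] n 11
[-34.9, 13.8, -0.6] [-0.08, 0.01, 0.01]
[-34.9, 13.8, -0.6] [-0.08, 0.01, 0.01]
[-34.9, 13.8, -0.6] [-0.08, 0.01, 0.01]
[-34.9, 13.8, -0.6] [-0.08, 0.01, 0.01]
[-34.9, 13.9, -0.6] [-0.08, 0.01, 0.01]
[-34.9, 13.9, -0.6] [-0.08, 0.01, 0.01]
[-34.9, 13.9, -0.5] [-0.08, 0.01, 0.01]
[-34.9, 13.9, -0.5] [-0.08, 0.01, 0.01]
[-34.9, 13.9, -0.5] [-0.08, 0.01, 0.01]
[-34.9, 13.9, -0.5] [-0.08, 0.01, 0.01]
[-34.9, 13.9, -0.5] [-0.08, 0.01, 0.01]
```

Request:
servo_tool(
  motion=[
    [-35,13.8,-1,0,0,0,1],
    [-35,13.8,-1,0,0,0,1],
    [-35,13.8,-1,0,0,0,1],
    [-35,13.8,-1,0,0,0,1],
    [-35,13.8,-1,0,0,0,1],
  ],
)

```text
time: 36.07
position: [0.5037, 0.035, 0.181]
eef_rot: [[-0.29, 0.957, 0.002], [0.957, 0.29, -0.0], [-0.001, 0.001, -1.0]]
ft_force: [0.6, 0.4, 0.4]
opening: 0.471
```

Request:
servo_tool(
  motion=[
    [-35,13.8,-1,0,0,0,1],
    [-35,13.8,-1,0,0,0,1],
    [-35,13.8,-1,0,0,0,1],
    [-33,13,0,0,0,0,1],
    [-20,10,0,0,0,0,1],
  ],
)

```text
time: 36.48
position: [0.6163, -0.1081, 0.1848]
eef_rot: [[-0.288, 0.958, 0.004], [0.958, 0.288, -0.001], [-0.003, 0.003, -1.0]]
ft_force: [0.6, 0.4, 0.5]
opening: 0.473
```

Request:
servo_tool(
  motion=[
    [0,0,0,0,0,0,1],
  ],
)

```text
time: 36.57
position: [0.6198, -0.1123, 0.1848]
eef_rot: [[-0.285, 0.958, 0.007], [0.958, 0.286, -0.004], [-0.006, 0.006, -1.0]]
ft_force: [0.5, -0.6, -0.7]
opening: 0.469
```

```bash
python3 plan.py 637.4 -146.4 110 16; python3 shot.py w26 dish_a
```

```text
t 36.57 pos [ 619.8 -112.3  184.8] yaw 16.6 op 0.469 F [ 0.5 -0.6 -0.7] n 3
[-12.4, 2.2, 25.0] [0.12, 0.1, 0.2]
[-12.5, 2.3, 25.0] [0.12, 0.1, 0.2]
[-12.5, 2.4, 25.0] [0.12, 0.1, 0.2]
[ 0.6181 -0.1109  0.1845] [ 0.2 -0.2 -0.5] 36.6167
dish_a cut 0.64 [285. 214.] rect [ 635.7 -133.8] [117.4  83.3] 9.9
dish_a tip 0.67 [282. 242.] [ 640.7 -156.4    0. ]
```

View pics/w26.png

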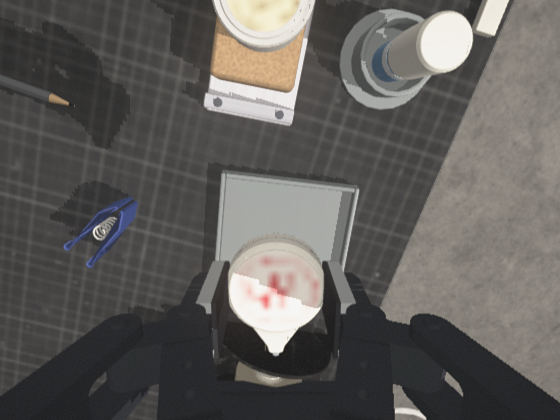

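```bash
python3 - <<'E'
from h import *
import pickle;p=pickle.load(open('last.pkl','rb'))
W=p2w(p,[[222,171],[358,187]],.014)*1000;print(W,np.hypot(*(W[1]-W[0])[:2]))
d=(W[1]-W[0])[:2];d/=np.hypot(*d);n=np.array([d[1],-d[0]]);print(W.mean(0)[:2]+59*n, np.degrees(np.arctan2(d[1],d[0])))
E
```

```text
[[ 572.18490157 -104.83874954   14.        ]
 [ 685.55026251  -85.44589149   14.        ]] 115.01212112113366
[ 638.81591282 -153.29754998] 9.707347094669512
```

Request:
servo_tool(
  motion=[
    [-12.5,2.3,25,0.1,0.1,0.2,1],
    [-12.5,2.3,25,0.1,0.1,0.2,1],
    [-10,2,20,0,0,0.2,1],
  ],
)

```text
time: 36.97
position: [0.6314, -0.1346, 0.1178]
eef_rot: [[-0.282, 0.959, 0.003], [0.959, 0.282, 0.002], [0.001, 0.004, -1.0]]
ft_force: [1.0, -0.1, 0.4]
opening: 0.473
```

Request:
servo_tool(
  motion=[
    [0,0,0,0,0,0,1],
  ],
)

```text
time: 37.05
position: [0.6286, -0.1335, 0.1141]
eef_rot: [[-0.283, 0.959, -0.003], [0.959, 0.283, 0.004], [0.005, -0.002, -1.0]]
ft_force: [0.0, 0.4, -0.3]
opening: 0.47
```

```bash
python3 plan.py 637.4 -146.4 70 16
```

```text
t 37.05 pos [ 628.6 -133.5  114.1] yaw 16.4 op 0.47 F [ 0.   0.4 -0.3] n 2
[-7.5, 2.5, 22.0] [-0.05, -0.13, 0.21]
[-7.5, 2.5, 22.0] [-0.05, -0.13, 0.21]
```

Target (637.3, −147).

Request:
servo_tool(
  motion=[
    [-7.5,2.5,22,0,-0.1,0.2,1],
    [-7.5,2.5,20,0,-0.1,0.2,1],
    [0,0,0,0,0,0,1],
  ],
)

```text
time: 37.3
position: [0.6348, -0.1413, 0.073]
eef_rot: [[-0.279, 0.96, -0.005], [0.96, 0.279, 0.003], [0.004, -0.004, -1.0]]
ft_force: [-0.0, 0.5, -1.4]
opening: 0.47
```

```bash
python3 plan.py 637.3 -147 38 16
```

```text
t 37.3 pos [ 634.8 -141.3   73. ] yaw 16.2 op 0.47 F [-0.   0.5 -1.4] n 1
[-6.3, 1.0, 34.9] [-0.22, -0.23, 0.2]
```

Request:
servo_tool(
  motion=[
    [-5,1,15,-0.2,-0.2,0.2,1],
    [-1,0,12,0,0,0,1],
    [0,0,0,0,0,0,1],
  ],
)

```text
time: 37.55
position: [0.6357, -0.1424, 0.0488]
eef_rot: [[-0.279, 0.96, -0.001], [0.96, 0.279, 0.002], [0.002, -0.001, -1.0]]
ft_force: [-1.2, 0.9, -0.1]
opening: 0.468
```

```bash
python3 plan.py 637.3 -147 34 16
```

```text
t 37.55 pos [ 635.7 -142.4   48.8] yaw 16.2 op 0.468 F [-1.2  0.9 -0.1] n 1
[-4.9, 0.2, 14.8] [-0.05, -0.13, 0.18]
```

Request:
servo_tool(
  motion=[
    [-5,0,7,0,-0.1,0.1,1],
    [-0.5,0,4,0,0,0,1],
    [0,0,0,0,0,0,1],
  ],
)

```text
time: 37.8
position: [0.6375, -0.1461, 0.0401]
eef_rot: [[-0.279, 0.96, 0.001], [0.96, 0.279, 0.0], [-0.0, 0.001, -1.0]]
ft_force: [-0.4, 0.4, -0.9]
opening: 0.474
```

```bash
python3 plan.py 637.3 -147 34 16
```

```text
t 37.8 pos [ 637.5 -146.1   40.1] yaw 16.2 op 0.474 F [-0.4  0.4 -0.9] n 1
[-0.8, -0.5, 6.1] [0.04, 0.0, 0.19]
```

Request:
servo_tool(
  motion=[
    [-0.8,-0.5,4,0,0,0.1,1],
    [0,0,2,0,0,0,1],
    [0,0,0,0,0,0,1],
  ],
)

```text
time: 38.05
position: [0.6381, -0.1471, 0.0352]
eef_rot: [[-0.277, 0.961, 0.003], [0.961, 0.277, -0.001], [-0.001, 0.002, -1.0]]
ft_force: [-0.3, -0.3, -1.0]
opening: 0.472
```

Request:
servo_tool(
  motion=[
    [0,0,1.5,0,0,0,1],
    [0,0,0,0,0,0,1],
  ],
)

```text
time: 38.22
position: [0.6382, -0.1473, 0.0338]
eef_rot: [[-0.277, 0.961, 0.003], [0.961, 0.277, -0.001], [-0.001, 0.003, -1.0]]
ft_force: [-0.3, 0.4, -0.4]
opening: 0.473
```

Request:
servo_tool(
  motion=[
    [0,0,1.5,0,0,0,1],
    [0,0,0,0,0,0,1],
  ],
)

```text
time: 38.38
position: [0.6384, -0.1474, 0.0324]
eef_rot: [[-0.277, 0.961, 0.003], [0.961, 0.277, -0.001], [-0.002, 0.003, -1.0]]
ft_force: [-0.4, 0.2, -0.9]
opening: 0.472
```

Request:
servo_tool(
  motion=[
    [0,0,1,0,0,0,1],
    [0,0,0,0,0,0,1],
  ],
)

```text
time: 38.55
position: [0.6384, -0.1474, 0.0313]
eef_rot: [[-0.277, 0.961, 0.003], [0.961, 0.277, -0.001], [-0.002, 0.003, -1.0]]
ft_force: [-0.7, 0.4, -0.5]
opening: 0.47
```

Request:
servo_tool(
  motion=[
    [0,0,1,0,0,0,1],
    [0,0,0,0,0,0,1],
  ],
)

```text
time: 38.72
position: [0.6387, -0.1475, 0.0309]
eef_rot: [[-0.277, 0.961, 0.004], [0.961, 0.277, -0.001], [-0.002, 0.004, -1.0]]
ft_force: [0.1, -0.3, -0.8]
opening: 0.47
```

Request:
servo_tool(
  motion=[
    [0,0,0,0,0,0,0.5],
    [0,0,0,0,0,0,0.35],
    [0,0,0,0,0,0,0.3],
    [0,0,-15,0,0,0,0.3],
    [0,0,-35,0,0,0,0.3],
  ],
)

```text
time: 39.13
position: [0.6336, -0.1459, 0.0749]
eef_rot: [[-0.277, 0.961, -0.008], [0.961, 0.277, 0.003], [0.005, -0.007, -1.0]]
ft_force: [0.4, 0.1, -0.3]
opening: 0.696
```

Request:
servo_tool(
  motion=[
    [-5,0,-40,0,0,0,0],
    [-5,0,-40,0,0,0,0],
    [0,0,-30,0,0,0,0],
    [0,0,0,0,0,0,0],
  ],
)

```text
time: 39.47
position: [0.6384, -0.1564, 0.1931]
eef_rot: [[-0.277, 0.961, -0.005], [0.961, 0.277, 0.002], [0.004, -0.004, -1.0]]
ft_force: [0.9, -0.3, 0.3]
opening: 1.001
```

```bash
python3 shot.py w27 reel dish_a
```

```text
[ 0.6376 -0.1562  0.1909] [0.  0.1 0. ] 39.5167
reel cut 0.91 [284. 186.] rect [ 641.9 -150.6] [43.3 51.1] 52.1
reel tip 0.62 [283. 192.] [ 644.1 -155.5    0. ]
dish_a cut 0.72 [253. 190.] rect [ 639.2 -153.5] [117.3 117.8] 9.8
```

View pics/w27.png

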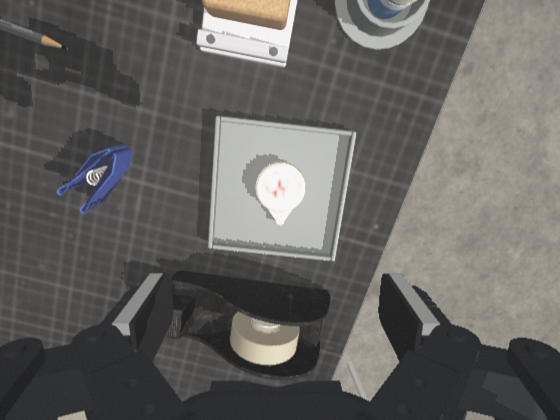

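```bash
python3 - <<'E'
from h import *
import pickle;p=pickle.load(open('last.pkl','rb'))
a=p2w(p,[[281,186.5]],.019)[0]*1000;b=p2w(p,[[279.5,224]],.012)[0]*1000;u=(a-b)[:2];u/=np.hypot(*u)
print(a,b,'origin',a[:2]-7*u)
W=p2w(p,[[217,117],[355,132],[334,259],[210,247]],.014)*1000;print(W,W.mean(0))
t=viewer.camera('top');s=viewer.camera('scene');save(t,'topF');save(s,'sceneF')
E
```

```text
[ 639.82846491 -147.28544574   19.        ] [ 648.71865651 -182.18251419   12.        ] origin [ 641.55655275 -154.06878654]
[[ 573.34207213 -107.02650193   14.        ]
 [ 686.17346881  -87.00722317   14.        ]
 [ 706.27980218 -200.18458371   14.        ]
 [ 593.721136   -220.45962714   14.        ]] [ 639.87911978 -153.66948399   14.        ]
```

View pics/topF.png

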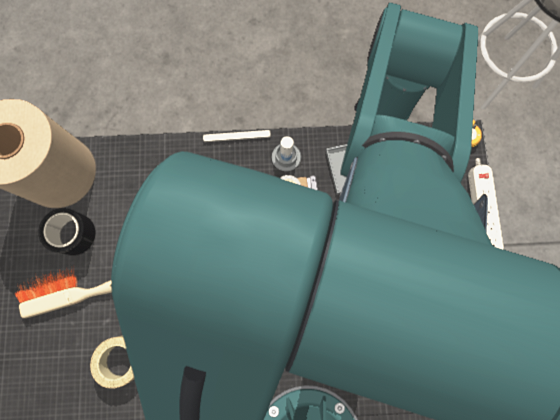

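View pics/sceneF.png

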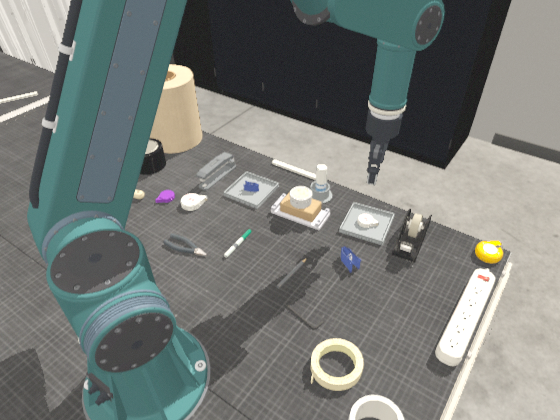

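```bash
python3 -c "
from h import *
print(robot.sign_off())"
```

```text
the job is handed in; nothing more can be done
None
```

The mounting station is laid out as asked, in the order asked, and handed in at about 40 s of the 122 s allowed. All offsets below are from wrist-camera measurements, which are good to about 2 mm.

| Item | Last check |
|---|---|
| Cork block on the plate | About 0.6 mm from the plate's centre, 0.1° out of square. The first placing was about 2 mm off along the plate, so I took it up and reset it. |
| Round tin on the block | About 1 mm from the block's centre. |
| Glue stick in the holder | Standing upright on the holder's floor. |
| Small blue clip, stapler dish | Under 1 mm from the dish's centre. |
| Small white reel, dispenser dish | About 2 mm from the dish's centre. |

I left the purple reel, the larger white reel and the larger clip alone. The clip and reel lie the same way up as before.

- **Final pictures:** in the last top picture the arm hid most of the work, so the end check rests on the wrist and scene pictures. The scene picture showed everything in place with the gripper clear of all of it.
- **Contact forces:** I read the wrist force only at the end of each move; those readings stayed within a few newtons, and nothing was seen pressed hard or knocked over.

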